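Put four bench things back on their own mats

ROBOT

A 6-joint arm with a two-finger parallel gripper is mounted at the origin on a cart in front of the work surface, level with it; the furniture and walls round the work are solid. World frame = base frame: x ahead of the robot, y to its left, z up, the work surface at z = 0. Lengths are in m, angles in rad, forces in N, time in s.
With the tool pointing down it reaches from about 0.25 to 0.8 m from the base axis. Payload 8.5 kg.
Tool frame: the origin (TCP) lies on the centre line of the jaws, within the pads' length; the fingertips stand 19 mm ahead of it and the grasp point (between the pads) is the TCP; z points along the fingers, y is the line along which they close (so a half turn about z gives the same grasp; the last joint's range is limited). The gripper opens to 85 mm and grips with 20 to 120 N. Pads are 22 mm wide; open, the fingers measure 114 mm over their backs; the gripper's body (76 mm by 85 mm) begins 54 mm behind the grasp point. The pads swing forward as they close: fully open they stand 13 mm farther back than shut.
Start: joints at [-1.114, 0.238, -0.013, 1.319, 0, 1.571], TCP at [0.232, -0.471, 0.212] pointing down, gripper open.
Joint ranges: [-2.66, 2.66], [-1.03, 1.9], [-1.14, 1.46], [-1.82, 2.27], [-1.45, 1.34], [-3.14, 3.14]. Speed limits (rad/s): [2.22, 2.22, 2.79, 3.14, 3.14, 3.14].

INTERFACE

Orientations are given as a rotation vector (axis times angle).
In Python, from station import r, grab_frame, boxes_of, regions_of gives the robot as it stands. The module is installed in compiled form; this text tells all that it offers.
- The arm moves only by the tool arm_command, never from a script. Its argument "moves" is a list of rows, each a list of 3 entries, a list of its own where there are three numbers: the opening, from -1 (shut) to 1 (fully open), then the shift along the tool's x, y, z in m, then the turn, a rotation vector about the tool's x, y, z in rad. A call has exactly 8 rows; each row shifts and turns the commanded pose from where the row before left it, along the tool's axes as they then stand; what a row does not reach is not made up. A row lasts 1/12 s, in which the tool goes at most 41.7 mm and 7.16 degrees, less where a joint would pass 70% of its speed; a pose out of reach is approached as far as the arm can. A call with a gripper value outside its range is refused whole. The fingers move at their own pace and stop on an object; "force" is the grip in N (left out, the last holds). Time passes only in rows, so rows that do not move let the fingers close, or fill a call up. It gives the time, the measured TCP pose, the force, the opening and the grip force at its end, in the units of the state.
- r.get_obs(): the state, without advancing time (a new reading comes with each control period).
- grab_frame(name): name is "side" or "top" or "wrist"; returns a dict with "color" (480x640x3 uint8, red, green, blue), "vertical_fov" (degrees; the focal length in pixels is half the picture's height over the tangent of half this angle, whatever the lens; pixels are square), "cx", "cy" (the principal point, pixels), "dist" ([k1, k2, p1, p2, k3] as OpenCV has them; the pictures are not rectified), "pose" (4x4, takes a point from camera to world coordinates); the wrist camera has in their place "tool_from_camera" (4x4, takes a point from camera to tool coordinates, whose origin is the TCP and whose axes are the flange's). Camera axes: x right, y down, z forward; pixel columns grow to the right and rows downward; lengths in m; the calibration is good to about 2 mm. A picture is of the moment at which its call begins: read the wrist's pose just before it. There is no depth.
- r.sign_off(): hands the job in; it is judged then, once.
Trained networks look in the newest picture that a camera, given by its name, has taken for a name from the list of things; names that differ only in an ending like _2 or _b are one class to them, and where a whole thing is asked for, a point or a joint stands for the part that bears it (a point fixed in the world has none). Each returns a list of dicts, best first, with "conf" (0 to 1); they miss things now and then, are a little off and sometimes report something else, mostly with a low value. They report only what shows in the picture. A call takes as long as a camera call.
- boxes_of(label, camera): "rect" ([left, top, right, bottom] in pixels, round what is visible of it).
- regions_of(label, camera): "region" (480x640 bool, what is visible of it) and "rect" ([left, top, right, bottom] in pixels, round what is visible of it).
The state is a dict: "time_s": time; "joint_pos": joint angles; "dq": joint speeds; "joint_efforts": joint torques, N m; "eef_pos": TCP position; "tool_rot": TCP orientation; "ft_force": force on the tool from outside, world axes, zero at the start; "torque": the same for the moment, N m; "grip_width": finger opening in m; "finger_force": force on a finger pad.
Only numpy, scipy, OpenCV 4.12 (cv2) and the standard library are available. Lean on these libraries where they do the work, as an engineer would, in place of code of your own. Each camera call takes 0.05 s, during which the arm holds its last target. There are 200 camera calls.

TASK

The specimen cup, the dropper bottle, the tape roll and the forceps each lie on another one's mat. Put each in the middle of its own: the cup on the round mat, the dropper bottle on the triangular mat, the tape roll on the square mat, and the forceps lying lengthwise along the oblong mat; park things on the bare bench on the way as needed. Never tip the cup or the dropper bottle over, keep the cup, the bottle and the tape roll flat on their bases, and do not disturb the test cassette and the foil pouches that lie by.

Things in the scene. Friction and masses are not known exactly. Their poses are not given: they have to be found in the camera images.
- cup_center (a point): specimen cup standing upright on a mat: white, screw lid 52 mm across from 46 to 62 mm above its base, body 42 to 46 mm across below the lid, 62 mm tall in all. Point on its axis, half-way up (31 mm above its base); z up.
- dropper_center (a point): dropper bottle standing upright on a mat: white round body 25 mm across and about 46 mm tall, with a narrow grey nozzle cap above, 71 mm tall in all. Point on its axis, half-way up (35.5 mm above its base); z up. Grip it by the round body, within 46 mm of its base.
- tape_center (a point): roll of pale paper tape lying flat on a mat: ring 53 mm across, 12 mm high. Point at its centre, 6 mm above its base; z up.
- tweezers_center (a point): steel forceps (tweezers) lying flat on a mat: 131 mm long along its y axis, 23 mm wide along its x axis at the widest, 9 mm high, two bowed arms joined at the ends, stiff when gripped across the middle. Point at the middle of its length and width, 4.5 mm above its base; z up.
- mat_round: round thin dark rubber mat with a grey line inside its edge, 4 mm thick, fixed flat on the bench; origin at its centre on the underside, its top 4 mm higher. 116 mm across.
- mat_square: square thin dark rubber mat with a grey line inside its edge, 4 mm thick, fixed flat on the bench; origin at its centre on the underside, its top 4 mm higher. 108 mm a side, sides along its x and y.
- mat_triangle: three-cornered (equal-sided) thin dark rubber mat with a grey line inside its edge, 4 mm thick, fixed flat on the bench; origin at its centre on the underside, its top 4 mm higher. Corners 86 mm from the centre, sides about 149 mm long, their middles 43 mm from the centre.
- mat_long: oblong thin dark rubber mat with a grey line inside its edge, 4 mm thick, fixed flat on the bench; origin at its centre on the underside, its top 4 mm higher. 170 mm long along its y axis, 70 mm wide along its x axis.
- cassette_center (a point): bystander: white plastic test cassette lying loose on the bench, 50 mm (x) by 78 mm (y), 5 mm thick. Point at its centre. Not to be disturbed.
- pouch_center (a point): bystander: silver foil pouch lying loose on the bench (of the two pouches, the one farther from the robot), 112 mm (x) by 74 mm (y), 8 mm thick. Point at its centre. Not to be disturbed. Straight ahead of the robot (y = 0), between cassette and pouch, the bench is always bare for 40 mm round a point 0.44 m from the base.

How it is judged:
At the end, for the whole second after the job is handed in: Each thing rests on its own mat, its centre within 15 mm of the mat's centre seen from above, flat or upright within 0.12 rad, still; the forceps' length within 0.25 rad of the oblong mat's length, either way round (horizontal distance between cup_center and mat_round below 0.015 m and z of cup_center in the frame of mat_round below 0.04 m and angle between each of cup_center, dropper_center, tape_center, tweezers_center's own z axis and vertical below 0.12 rad and linear speed of each of cup, dropper, tape, tweezers below 0.02 m/s and horizontal distance between dropper_center and mat_triangle below 0.015 m and z of dropper_center in the frame of mat_triangle below 0.0445 m and horizontal distance between tape_center and mat_square below 0.015 m and z of tape_center in the frame of mat_square below 0.015 m and horizontal distance between tweezers_center and mat_long below 0.015 m and z of tweezers_center in the frame of mat_long below 0.0135 m and angle between the y axis of tweezers_center and the y axis of mat_long, either way round below 0.25 rad); the robot touches nothing.
It fails at once if the cup or the dropper bottle is tipped over (angle between any of cup_center, dropper_center's own z axis and vertical above 0.6 rad).
It fails at once if the test cassette or the foil pouch is moved by more than 20 mm (distance of any of cassette_center, pouch_center from where it was at the start of the episode above 0.02 m).
It also fails if it takes over 133 s, if anything falls off the work surface, if the arm or the gripper's body presses on something with over 40 N, if the wrist force passes 120 N, or if a joint passes its speed limit or range.

## Working session

There is one attempt and no reset: what is moved stays moved. The work goes in short steps, Python scripts to look and compute and a tool call to move; the robot and the scene stay as the last step left them, time stands still between calls to the robot, and variables do not carry over. Pictures are saved under pics/ and viewed, at most 14 in all, crops included, and the job is handed in when it is done.

Besides the shell and the picture viewer there is one more tool, called after "Request:" by a JSON object that holds its "op" and its "data". arm_command: Moves the arm, as the interface text tells. Its arguments: {"type":"object","properties":{"moves":{"type":"array"},"force":{"type":"number"}},"required":["moves"]}

```bash
mkdir -p pics; ls; python3 - <<'E'
from station import r, grab_frame, boxes_of, regions_of
import cv2,numpy as np
o=r.get_obs()
print({k:np.round(v,3).tolist() for k,v in o.items()})
for n in ("top","side"):
    f=grab_frame(n); cv2.imwrite(f"pics/{n}0.png",f["color"][:,:,::-1])
    print(n,f["vertical_fov"],f["cx"],f["cy"],f["dist"],np.round(f["pose"],3).tolist())
E
```

```text
pics
{'time_s': 0.0, 'joint_pos': [-1.114, 0.239, -0.014, 1.319, 0.0, 1.571], 'dq': [0.001, -0.001, 0.001, 0.001, 0.001, 0.001], 'joint_efforts': [0.002, -53.878, 34.644, 0.018, 0.0, 0.0], 'eef_pos': [0.231, -0.471, 0.212], 'tool_rot': [-3.059, -0.711, 0.0], 'ft_force': [0.474, -0.011, -0.013], 'torque': [-0.018, 0.012, 0.012], 'finger_force': 0.0, 'grip_width': 0.086}
top 56.969303634018424 317.8611713058656 249.60062119541135 [0.00040763 0.         0.         0.         0.        ] [[-0.027, -0.995, 0.1, 0.398], [-0.999, 0.029, 0.016, -0.025], [-0.018, -0.099, -0.995, 1.078], [0.0, 0.0, 0.0, 1.0]]
side 57.01260132354494 324.89565096610767 243.47050755461518 [-0.07044991  0.          0.          0.          0.        ] [[1.0, -0.001, 0.012, 0.515], [-0.011, -0.621, 0.784, -0.704], [0.007, -0.784, -0.621, 0.619], [0.0, 0.0, 0.0, 1.0]]
```

View pics/top0.png

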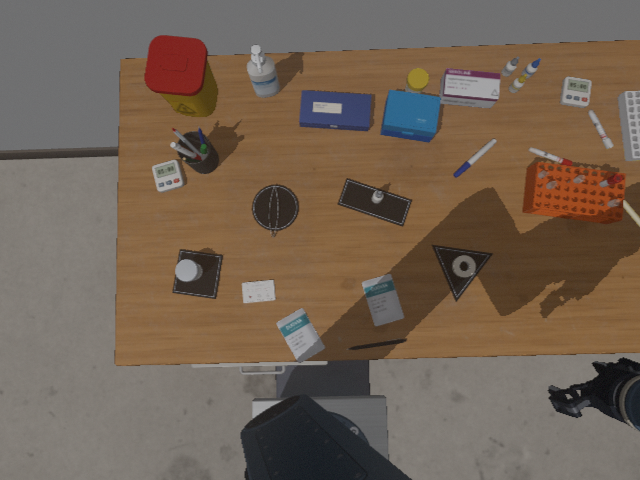

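```bash
cat > h.py <<'E'
from station import r, grab_frame, boxes_of, regions_of
import cv2,numpy as np
from scipy.spatial.transform import Rotation as R
def K(f):
    F=240/np.tan(np.radians(f["vertical_fov"]/2)); return np.array([[F,0,f["cx"]],[0,F,f["cy"]],[0,0,1]])
def world(f,px,z,pose=None):
    "pixels -> world points on plane z"
    P=f["pose"] if pose is None else pose
    u=cv2.undistortPoints(np.asarray(px,float).reshape(-1,1,2),K(f),np.array(f["dist"],float)).reshape(-1,2)
    d=np.c_[u,np.ones(len(u))]@np.array(P)[:3,:3].T; c=np.array(P)[:3,3]
    return c+d*((z-c[2])/d[:,2])[:,None]
def tool():
    o=r.get_obs(); T=np.eye(4); T[:3,:3]=R.from_rotvec(o["tool_rot"]).as_matrix(); T[:3,3]=o["eef_pos"]; return T
E
python3 - <<'E'
from h import *
H=dict(mat_round=.004,mat_square=.004,mat_triangle=.004,mat_long=.004,cup_center=.066,dropper_center=.05,tape_center=.016,tweezers_center=.01,cassette_center=.005,pouch_center=.008)
f=grab_frame("top")
for n,z in H.items():
    for d in regions_of(n,"top")[:2]:
        if d["conf"]<.2: continue
        m=d["region"].astype(np.uint8); c=max(cv2.findContours(m,0,2)[0],key=cv2.contourArea)
        w=world(f,c.reshape(-1,2),z)[:,:2].astype(np.float32)
        (ctr,size,ang)=cv2.minAreaRect(w*1000); ce,ra=cv2.minEnclosingCircle(w*1000)
        t=cv2.minEnclosingTriangle((w*1000).reshape(-1,1,2))[1]
        print(n,round(d["conf"],2),np.round(d["rect"]),"rect",np.round(ctr),np.round(size),round(ang),"circ",np.round(ce),round(ra), ("tri",t.reshape(-1,2).round().tolist(),t.mean(0).round().tolist()) if n=="mat_triangle" else "")
E
```

```text
mat_round 0.55 [250. 187. 297. 231.] rect [614.  96.] [112. 110.] 88 circ [614.  95.] 58 
mat_square 0.87 [173. 249. 225. 296.] rect [455. 288.] [108. 107.] 80 circ [455. 289.] 73 
mat_triangle 0.6 [171. 250. 223. 298.] rect [455. 288.] [109. 108.] 80 circ [455. 289.] 73 ('tri', [[389.0, 219.0], [423.0, 423.0], [603.0, 238.0]], [[472.0, 293.0]])
mat_long 0.89 [338. 181. 412. 229.] rect [ 619. -150.] [171.  70.] 69 circ [ 618. -149.] 90 
cup_center 0.71 [173. 258. 204. 282.] rect [460. 292.] [63. 51.] 88 circ [458. 291.] 32 
dropper_center 0.68 [374. 192. 383. 203.] rect [ 622. -152.] [24. 26.] 88 circ [ 622. -151.] 14 
tape_center 0.89 [451. 256. 474. 279.] rect [ 455. -353.] [55. 53.] 88 circ [ 454. -353.] 29 
cassette_center 0.71 [240. 282. 276. 303.] rect [409. 140.] [49. 78.] 4 circ [408. 140.] 43 
pouch_center 0.84 [365. 277. 403. 326.] rect [ 380. -158.] [113.  73.] 15 circ [ 379. -159.] 62
```

The top view shows the forceps on the round mat (275,208), the cup on the square mat (198,274), the dropper on the oblong mat (375,202) and the tape on the triangle (461,270). The sizes match the spec. I still need the triangle and the forceps.

```bash
python3 - <<'E'
from h import *
f=grab_frame("top"); im=f["color"]; g=im.max(2)
m=np.zeros((480,640),np.uint8); m[238:308,425:500]=(g[238:308,425:500]<60)
c=max(cv2.findContours(m,0,2)[0],key=cv2.contourArea)
w=(world(f,c.reshape(-1,2),.004)[:,:2]*1000).astype(np.float32)
t=cv2.minEnclosingTriangle(w.reshape(-1,1,2))[1].reshape(-1,2); print("tri",t.round(),t.mean(0).round(), len(c), g[245:255,440:446].min())
for d in boxes_of("mat_triangle","top")[:3]+regions_of("tweezers_center","top")[:3]: print(d["conf"],d["rect"])
cv2.imwrite("pics/crops.png",np.hstack([cv2.resize(im[a:a+66,b:b+66,::-1],None,fx=6,fy=6,interpolation=cv2.INTER_CUBIC) for a,b in((176,242),(240,428))]))
w=grab_frame("wrist"); print({k:np.round(w[k],4).tolist() for k in w if k!="color"})
E
```

```text
tri [[ 484. -433.]
 [ 371. -335.]
 [ 510. -284.]] [ 455. -350.] 83 34
0.92 [434.4, 243.6, 491.0, 299.4]
{'vertical_fov': 66.9748, 'cx': 320.1978, 'cy': 239.3239, 'dist': [-0.0646, 0.0, 0.0, 0.0, 0.0], 'tool_from_camera': [[-0.0015, -0.9515, -0.3078, 0.0795], [1.0, -0.0013, -0.0009, 0.0009], [0.0004, -0.3078, 0.9515, -0.1618], [0.0, 0.0, 0.0, 1.0]]}
```

View pics/crops.png

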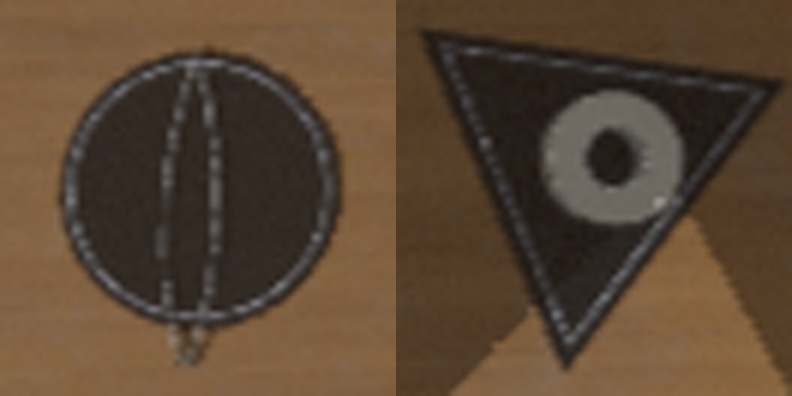

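Triangle centre is (455,-350) mm with sides of about 150 mm, which checks out. The forceps run from about px (274,186) to (273,236), roughly along world x. I'll move over the dropper first.

Request:
{"op": "arm_command", "data": {"moves": [[1,[0.0307,-0.0071,0],[0,0,0]],[1,[0.0307,-0.0071,0],[0,0,0]],[1,[0.0307,-0.0071,0],[0,0,0]],[1,[0.0307,-0.0071,0],[0,0,0]],[1,[0.0307,-0.0071,0],[0,0,0]],[1,[0.0307,-0.0071,0],[0,0,0]],[1,[0.0307,-0.0071,0],[0,0,0]],[1,[0.0307,-0.0071,0],[0,0,0]]], "force": 40}}

```text
time_s: 1.52
eef_pos: [0.428, -0.3107, 0.2126]
tool_rot: [3.06, 0.711, 0.0]
ft_force: [1.1, -0.7, -0.0]
grip_width: 0.0855
finger_force: 0.0
```

Request:
{"op": "arm_command", "data": {"moves": [[1,[0.0307,-0.0071,0],[0,0,0]],[1,[0.0307,-0.0071,0],[0,0,0]],[1,[0.0307,-0.0071,0],[0,0,0]],[1,[0.0307,-0.0071,0],[0,0,0]],[1,[0.0307,-0.0071,0],[0,0,0]],[1,[0.0307,-0.0071,0],[0,0,0]],[1,[0.0307,-0.0071,0],[0,0,0]],[1,[0.0307,-0.0071,0],[0,0,0]]]}}

```text
time_s: 2.18
eef_pos: [0.6234, -0.1513, 0.2125]
tool_rot: [-3.06, -0.712, 0.0]
ft_force: [0.6, -1.4, -0.4]
grip_width: 0.0852
finger_force: 0.0
```

Request:
{"op": "arm_command", "data": {"moves": [[1,[0,0,0],[0,0,0.115]],[1,[0,0,0],[0,0,0.114]],[1,[0,0,0],[0,0,0.114]],[1,[0,0,0],[0,0,0.114]],[1,[0,0,0],[0,0,0]],[1,[0,0,0],[0,0,0]],[1,[0,0,0],[0,0,0]],[1,[0,0,0],[0,0,0]]]}}

```text
time_s: 2.85
eef_pos: [0.6222, -0.1526, 0.2125]
tool_rot: [-3.142, -0.004, 0.0]
ft_force: [0.5, 0.7, -0.2]
grip_width: 0.0857
finger_force: 0.0
```

```bash
cat >> h.py <<'E'
def state():
    o=r.get_obs(); T=tool(); yaw=np.arctan2(T[1,0],T[0,0])
    print("t",round(o["time_s"],2),"tcp",np.round(o["eef_pos"],4),"yaw",round(yaw,3),"tilt",np.round(T[:2,2],3),"q",np.round(o["joint_pos"],2),"F",np.round(o["ft_force"],1),"w",round(o["grip_width"],4),"ff",round(o["finger_force"],1)); return T,yaw
def to(x,y,z,yaw=None):
    T,a=state(); d=T[:3,:3].T@(np.array([x,y,z])-T[:3,3])
    print("shift",np.round(d,4),"turn",None if yaw is None else round((a-yaw+np.pi)%(2*np.pi)-np.pi,3))
def wpose(): 
    T=tool(); f=grab_frame("wrist"); return f,T@f["tool_from_camera"]
def wmeas(label,z,save=None):
    f,P=wpose()
    if save: cv2.imwrite(save,f["color"][:,:,::-1])
    for d in regions_of(label,"wrist")[:2]:
        c=max(cv2.findContours(d["region"].astype(np.uint8),0,2)[0],key=cv2.contourArea)
        w=(world(f,c.reshape(-1,2),z,P)[:,:2]*1000).astype(np.float32)
        q=cv2.minAreaRect(w); ce,ra=cv2.minEnclosingCircle(w)
        print(label,round(d["conf"],2),np.round(d["rect"]),"rect",np.round(q[0]),np.round(q[1]),round(q[2],1),"circ",np.round(ce),round(ra,1))
    return f,P
E
python3 - <<'E'
from h import *
f=grab_frame("top"); print(world(f,[(274,186.3),(273.3,236)],.008).round(3).tolist())
to(.622,-.152,.032,0)
wmeas("dropper_center",.05,"pics/w1.png"); wmeas("mat_long",.004)
E
```

```text
[[0.665, 0.095, 0.008], [0.541, 0.099, 0.008]]
t 2.9 tcp [ 0.6223 -0.1526  0.2125] yaw 0.002 tilt [0. 0.] q [-0.24  0.44  0.29  1.42  0.    2.9 ] F [ 0.1 -0.2 -0.7] w 0.0854 ff 0.0
shift [-0.0003 -0.0006  0.1805] turn 0.002
dropper_center 0.82 [310. 187. 338. 220.] rect [ 632. -156.] [29. 24.] 0.0 circ [ 632. -155.] 14.6
mat_long 0.62 [234. 146. 408. 262.] rect [ 620. -151.] [172.  72.] 69.4 circ [ 620. -151.] 90.6
```

View pics/w1.png

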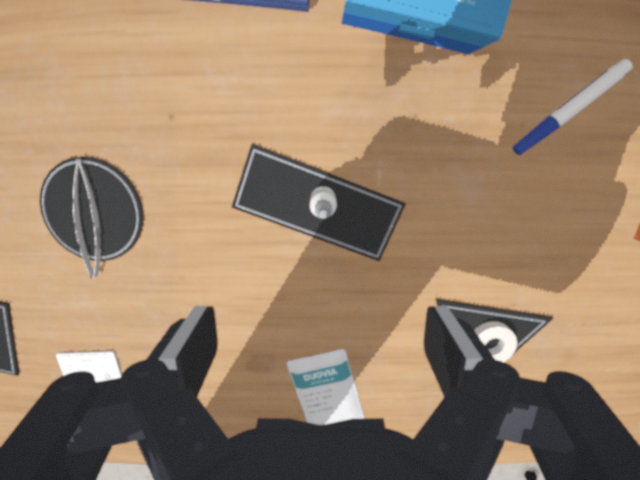

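The wrist view shows the dropper at (323,203) on the oblong mat, the forceps at (85,215) and the tape at (497,342). The dropper estimates from the two cameras differ by 10 mm because of its height, so I'll fit its silhouette.

```bash
cat >> h.py <<'E'
from scipy.optimize import least_squares
def proj(f,P,X):
    P=np.linalg.inv(P); return cv2.projectPoints(np.asarray(X,float),cv2.Rodrigues(P[:3,:3])[0],P[:3,3],K(f),np.array(f["dist"],float))[0].reshape(-1,2)
CIRC=lambda r_,z: np.array([[r_*np.cos(a),r_*np.sin(a),z] for a in np.linspace(0,2*np.pi,40)])
MODEL=dict(dropper=np.vstack([CIRC(.0125,.0),CIRC(.0125,.044),CIRC(.004,.071)]),cup=np.vstack([CIRC(.021,0),CIRC(.026,.046),CIRC(.026,.062)]),
 tape=np.vstack([CIRC(.0265,0),CIRC(.0265,.012)]))
def fit(name,cam,x0,z0=.004):
    "fit the outline's box: xy of the base axis"
    if cam=="wrist": f,P=wpose()
    else: f=grab_frame(cam); P=np.array(f["pose"])
    ds=boxes_of(name+"_center",cam)
    if not ds: print(name,cam,"none"); return
    d=ds[0]
    def e(p):
        u=proj(f,P,MODEL[name]+[p[0],p[1],z0]); return np.r_[u.min(0),u.max(0)]-d["rect"]
    s=least_squares(e,x0); print(name,cam,round(d["conf"],2),"xy",s.x.round(4),"res px",s.fun.round(1))
E
python3 - <<'E'
from h import *
fit("dropper","wrist",(.622,-.152)); fit("dropper","top",(.622,-.152)); fit("cup","top",(.458,.29)); fit("tape","top",(.455,-.35))
E
```

```text
dropper wrist 0.79 xy [ 0.6277 -0.1562] res px [-1.1 -2.1  1.1  1.9]
dropper top none
cup top 0.69 xy [0.4599 0.2918] res px [-1.6 -1.5  1.7  1.5]
tape top none
```

Request:
{"op": "arm_command", "data": {"moves": [[1,[0.003,0.0015,0.0225],[0,0,0]],[1,[0,0,0.0225],[0,0,0]],[1,[0,0,0.0225],[0,0,0]],[1,[0,0,0.0225],[0,0,0]],[1,[0,0,0.0225],[0,0,0]],[1,[0,0,0.0225],[0,0,0]],[1,[0,0,0.0225],[0,0,0]],[1,[0,0,0.0225],[0,0,0]]]}}

```text
time_s: 4.17
eef_pos: [0.6252, -0.154, 0.0315]
tool_rot: [-3.142, 0.0, -0.0]
ft_force: [0.3, -0.1, -1.2]
grip_width: 0.0857
finger_force: 0.0
```

Request:
{"op": "arm_command", "data": {"moves": [[0.2,[0,0,0],[0,0,0]],[0,[0,0,0],[0,0,0]],[-0.3,[0,0,0],[0,0,0]],[-0.6,[0,0,0],[0,0,0]],[-0.7,[0,0,0],[0,0,0]],[-0.8,[0,0,0],[0,0,0]],[-0.9,[0,0,0],[0,0,0]],[-1,[0,0,0],[0,0,0]]], "force": 30}}

```text
time_s: 4.83
eef_pos: [0.6255, -0.1541, 0.033]
tool_rot: [3.142, -0.0, 0.001]
ft_force: [0.2, -0.7, -0.7]
grip_width: 0.0004
finger_force: 0.0
```

```bash
python3 - <<'E'
from h import *
state(); f,P=wpose(); cv2.imwrite("pics/w2.png",f["color"][:,:,::-1])
E
```

```text
t 4.83 tcp [ 0.6255 -0.1541  0.033 ] yaw -0.0 tilt [ 0.001 -0.   ] q [-0.24  0.54 -0.02  1.01  0.    2.9 ] F [ 0.2 -0.7 -0.7] w 0.0004 ff 0.0
```

View pics/w2.png

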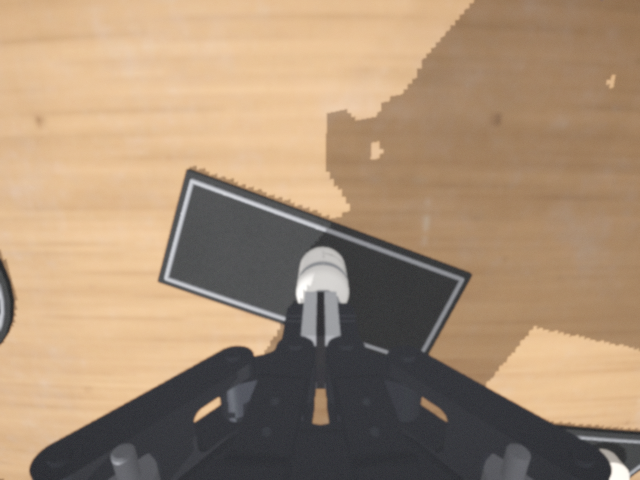

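The jaws shut fully without the bottle. It is visible at (323,275), just beyond the fingers. I'll check from the side.

```bash
python3 - <<'E'
from h import *
f,P=wpose()
x,y=.6255,-.154
print(proj(f,P,[[x,y,.033],[x,y,.014],[x,y,.075],[.64,y,.004],[.64,y,.05],[.64,y,.075]]).round())
print("base row247", world(f,[(323,247),(323,265)],.004,P).round(3), world(f,[(323,300)],.05,P).round(3))
g=grab_frame("side"); P=np.array(g["pose"]); u=proj(g,P,[[x,y,.03]])[0].astype(int); print(u)
im=g["color"][max(u[1]-90,0):u[1]+60,u[0]-100:u[0]+100,::-1]; cv2.imwrite("pics/s1.png",cv2.resize(im,None,fx=4,fy=4,interpolation=cv2.INTER_CUBIC))
E
```

```text
[[319. 292.]
 [320. 277.]
 [319. 341.]
 [319. 245.]
 [319. 280.]
 [319. 307.]]
base row247 [[ 0.639 -0.156  0.004]
 [ 0.628 -0.156  0.004]] [[ 0.63  -0.156  0.05 ]]
[380 309]
```

View pics/s1.png

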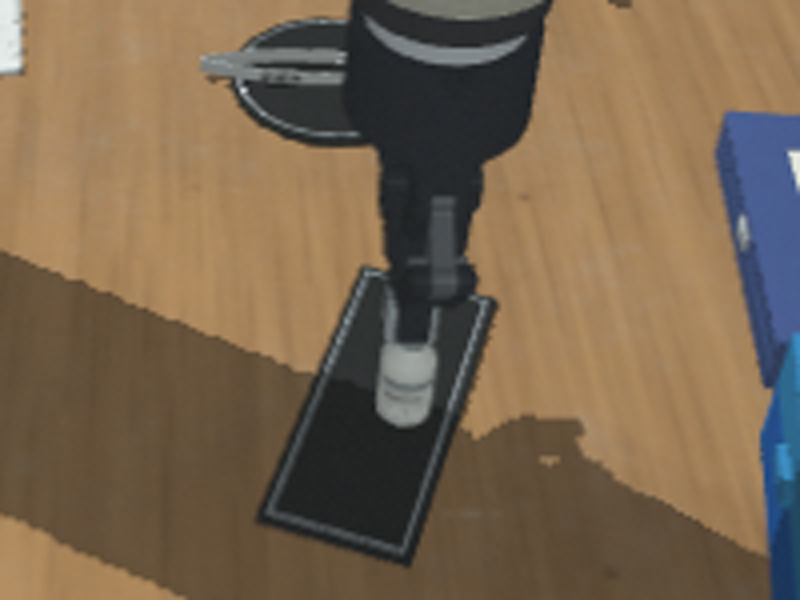

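```bash
python3 - <<'E'
from h import *
state(); im=cv2.imread("pics/w2.png")[225:375,240:400]; a=cv2.resize(im,None,fx=3,fy=3,interpolation=cv2.INTER_CUBIC)
im=cv2.imread("pics/w1.png")[170:245,290:360]; b=cv2.resize(im,(300,450),interpolation=cv2.INTER_CUBIC)
cv2.imwrite("pics/z1.png",np.hstack([a,b]))
E
```

```text
t 4.98 tcp [ 0.6253 -0.154   0.0326] yaw -0.0 tilt [0. 0.] q [-0.24  0.54 -0.02  1.01  0.    2.9 ] F [ 0.9 -0.4  0. ] w 0.0002 ff 0.0
```

View pics/z1.png

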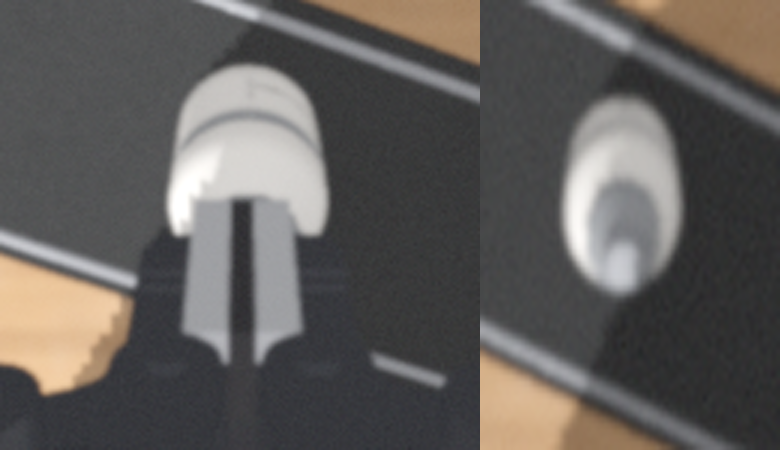

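Request:
{"op": "arm_command", "data": {"moves": [[-0.9,[0,0,0],[0,0,0]],[-0.8,[0,0,0],[0,0,0]],[-0.7,[0,0,0],[0,0,0]],[-0.5,[0,0,0],[0,0,0]],[-0.3,[0,0,0],[0,0,0]],[-0.1,[0,0,0],[0,0,0]],[0,[0,0,0],[0,0,0]],[0,[0,0,0],[0,0,0]]]}}

```text
time_s: 5.65
eef_pos: [0.6253, -0.154, 0.0325]
tool_rot: [-3.142, 0.0, 0.0]
ft_force: [0.5, 0.2, 0.2]
grip_width: 0.0426
finger_force: 0.0
```

```bash
python3 - <<'E'
from h import *
state(); fit("dropper","wrist",(.625,-.154))
f,P=wpose(); cv2.imwrite("pics/w3.png",cv2.resize(f["color"][200:400,180:460,::-1],None,fx=2.5,fy=2.5,interpolation=cv2.INTER_CUBIC))
E
```

```text
t 5.65 tcp [ 0.6253 -0.154   0.0325] yaw -0.0 tilt [-0.  0.] q [-0.24  0.54 -0.02  1.01  0.    2.9 ] F [0.5 0.2 0.2] w 0.0426 ff 0.0
dropper wrist 0.64 xy [ 0.6279 -0.1561] res px [ 0.1 -0.7 -0.1  0.5]
```

View pics/w3.png

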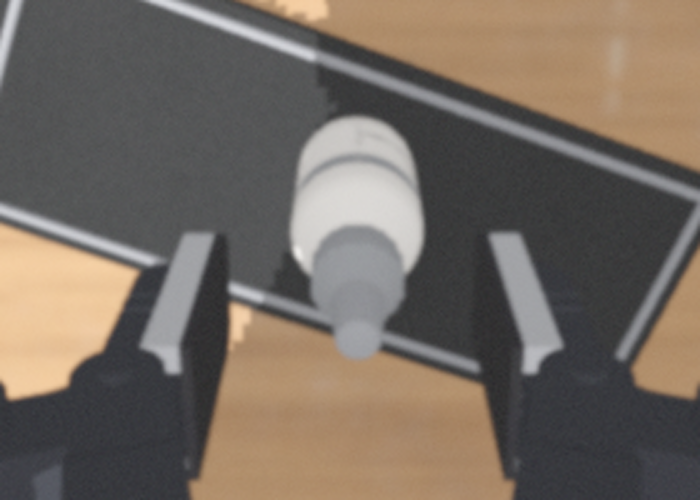

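The bottle is unmoved and upright. The fingertips (row about 293, jaw gap 100 px) work out to sit near z≈0.05, well above what the text implies, so they closed over the bottle body. I'll lower carefully and check the force.

Request:
{"op": "arm_command", "data": {"moves": [[0,[0.001,0.001,0.001],[0,0,0]],[0,[0.001,0.001,0.001],[0,0,0]],[0,[0,0,0.001],[0,0,0]],[0,[0,0,0.001],[0,0,0]],[0,[0,0,0.001],[0,0,0]],[0,[0,0,0.001],[0,0,0]],[0,[0,0,0.001],[0,0,0]],[0,[0,0,0.001],[0,0,0]]]}}

```text
time_s: 6.47
eef_pos: [0.6273, -0.156, 0.0244]
tool_rot: [-3.141, 0.0, 0.0]
ft_force: [-0.3, 1.1, -0.2]
grip_width: 0.0427
finger_force: 0.0
```

Request:
{"op": "arm_command", "data": {"moves": [[0,[0,0,0.0005],[0,0,0]],[0,[0,0,0.0005],[0,0,0]],[0,[0,0,0.0005],[0,0,0]],[0,[0,0,0.0005],[0,0,0]],[0,[0,0,0.0005],[0,0,0]],[0,[0,0,0.0005],[0,0,0]],[0,[0,0,0.0005],[0,0,0]],[0,[0,0,0],[0,0,0]]]}}

```text
time_s: 7.13
eef_pos: [0.6272, -0.156, 0.0209]
tool_rot: [-3.141, 0.0, 0.0]
ft_force: [0.0, 0.0, 0.0]
grip_width: 0.0429
finger_force: 0.0
```

Request:
{"op": "arm_command", "data": {"moves": [[0,[0,0,0.0005],[0,0,0]],[0,[0,0,0.0005],[0,0,0]],[0,[0,0,0.0005],[0,0,0]],[0,[0,0,0.0005],[0,0,0]],[0,[0,0,0.0005],[0,0,0]],[0,[0,0,0.0005],[0,0,0]],[0,[0,0,0.0005],[0,0,0]],[0,[0,0,0.0005],[0,0,0]]]}}

```text
time_s: 7.8
eef_pos: [0.6273, -0.156, 0.0169]
tool_rot: [-3.142, 0.0, 0.0]
ft_force: [-0.7, -0.4, -0.1]
grip_width: 0.0422
finger_force: 0.0
```

Request:
{"op": "arm_command", "data": {"moves": [[0,[0,0,0.0005],[0,0,0]],[0,[0,0,0.0005],[0,0,0]],[0,[0,0,0.0005],[0,0,0]],[0,[0,0,0.0005],[0,0,0]],[0,[0,0,0.0005],[0,0,0]],[0,[0,0,0.0005],[0,0,0]],[0,[0,0,0.0005],[0,0,0]],[0,[0,0,0.0005],[0,0,0]]]}}

```text
time_s: 8.47
eef_pos: [0.6272, -0.156, 0.0129]
tool_rot: [-3.142, 0.0, 0.0]
ft_force: [0.6, 0.0, -0.7]
grip_width: 0.0426
finger_force: 0.0
```

Request:
{"op": "arm_command", "data": {"moves": [[0,[0,0,0.001],[0,0,0]],[0,[0,0,0.001],[0,0,0]],[0,[0,0,0.001],[0,0,0]],[0,[0,0,0.001],[0,0,0]],[0,[0,0,0.001],[0,0,0]],[0,[0,0,0.001],[0,0,0]],[0,[0,0,0.001],[0,0,0]],[0,[0,0,0.001],[0,0,0]]]}}

```text
time_s: 9.13
eef_pos: [0.6273, -0.156, 0.0049]
tool_rot: [-3.141, 0.0, 0.0]
ft_force: [-0.2, 0.4, 0.1]
grip_width: 0.0428
finger_force: 0.0
```

```bash
python3 - <<'E'
from h import *
state()
f,P=wpose(); a=f["color"][170:430,170:470,::-1]; g=grab_frame("side"); u=proj(g,np.array(g["pose"]),[[.627,-.156,.03]])[0].astype(int)
b=g["color"][u[1]-75:u[1]+55,u[0]-75:u[0]+75,::-1]
cv2.imwrite("pics/w4.png",np.hstack([cv2.resize(a,(400,346)),cv2.resize(b,(400,346),interpolation=cv2.INTER_CUBIC)]))
E
```

```text
t 9.13 tcp [ 0.6273 -0.156   0.0049] yaw -0.0 tilt [-0.  0.] q [-0.24  0.57 -0.05  0.96  0.    2.9 ] F [-0.2  0.4  0.1] w 0.0428 ff 0.0
```

View pics/w4.png

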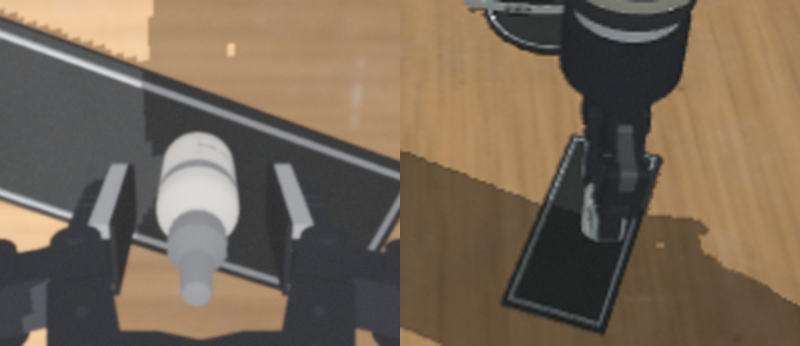

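The fingers now flank the body, with tips about 20 mm above the mat. Closing.

Request:
{"op": "arm_command", "data": {"moves": [[-0.2,[0,0,0],[0,0,0]],[-0.3,[0,0,0],[0,0,0]],[-0.5,[0,0,0],[0,0,0]],[-0.7,[0,0,0],[0,0,0]],[-0.8,[0,0,0],[0,0,0]],[-1,[0,0,0],[0,0,0]],[-1,[0,0,0],[0,0,0]],[-1,[0,0,0],[0,0,0]]]}}

```text
time_s: 9.9
eef_pos: [0.6274, -0.1561, 0.0052]
tool_rot: [3.142, -0.0, 0.0]
ft_force: [-0.3, -0.3, 1.9]
grip_width: 0.0237
finger_force: 29.6
```

```bash
python3 - <<'E'
from h import *
to(.44,0,.1,1.57); fit("dropper","wrist",(.627,-.156))
E
```

```text
t 9.9 tcp [ 0.6274 -0.1561  0.0052] yaw -0.0 tilt [ 0. -0.] q [-0.24  0.57 -0.05  0.96  0.    2.9 ] F [-0.3 -0.3  1.9] w 0.0237 ff 29.6
shift [-0.1874 -0.156  -0.0949] turn -1.57
dropper wrist 0.67 xy [ 0.6284 -0.156 ] res px [-3.2 -4.5  3.2  3.7]
```

Gripped at 24 mm with 30 N. I'll lift and turn, carry to the parking point, and set down.

Request:
{"op": "arm_command", "data": {"moves": [[-1,[0,0,-0.005],[0,0,0]],[-1,[0,0,-0.01],[0,0,-0.12]],[-1,[0,0,-0.01],[0,0,-0.12]],[-1,[0,0,-0.01],[0,0,-0.12]],[-1,[0,0,-0.01],[0,0,-0.12]],[-1,[0,0,-0.01],[0,0,-0.12]],[-1,[0,0,-0.01],[0,0,-0.12]],[-1,[0,0,-0.01],[0,0,-0.12]]]}}

```text
time_s: 10.67
eef_pos: [0.627, -0.156, 0.0805]
tool_rot: [-2.864, -1.289, 0.001]
ft_force: [0.2, 0.2, -0.5]
grip_width: 0.0239
finger_force: 29.4
```

```bash
python3 - <<'E'
from h import *
to(.44,0,.002,1.57)
E
```

```text
t 10.67 tcp [ 0.627  -0.156   0.0805] yaw 0.846 tilt [-0.001  0.   ] q [-0.24  0.51  0.06  1.12  0.    2.05] F [ 0.2  0.2 -0.5] w 0.0239 ff 29.4
shift [-0.0073 -0.2433  0.0787] turn -0.724
```

Request:
{"op": "arm_command", "data": {"moves": [[-1,[-0.001,-0.0304,0],[0,0,0]],[-1,[-0.001,-0.0304,0],[0,0,0]],[-1,[-0.001,-0.0304,0],[0,0,0]],[-1,[-0.001,-0.0304,0],[0,0,0]],[-1,[-0.001,-0.0304,0],[0,0,0]],[-1,[-0.001,-0.0304,0],[0,0,0]],[-1,[-0.001,-0.0304,0],[0,0,0]],[-1,[-0.001,-0.0304,0],[0,0,0]]]}}

```text
time_s: 11.33
eef_pos: [0.4394, 0.0011, 0.0801]
tool_rot: [-2.869, -1.28, 0.0]
ft_force: [0.5, 0.4, 0.0]
grip_width: 0.0242
finger_force: 29.6
```

Request:
{"op": "arm_command", "data": {"moves": [[-1,[0,0,0.012],[0,0,-0.1]],[-1,[0,0,0.012],[0,0,-0.1]],[-1,[0,0,0.012],[0,0,-0.1]],[-1,[0,0,0.012],[0,0,-0.1]],[-1,[0,0,0.012],[0,0,-0.1]],[-1,[0,0,0.01],[0,0,-0.1]],[-1,[0,0,0.005],[0,0,-0.1]],[-1,[0,0,0.003],[0,0,0]]]}}

```text
time_s: 12.0
eef_pos: [0.4403, 0.0004, 0.0014]
tool_rot: [-2.25, -2.191, 0.001]
ft_force: [0.5, 0.3, -0.9]
grip_width: 0.0242
finger_force: 29.6
```

Request:
{"op": "arm_command", "data": {"moves": [[-1,[0,0,0.001],[0,0,0]],[-0.4,[0,0,0],[0,0,0]],[-0.2,[0,0,0],[0,0,0]],[0.1,[0,0,0],[0,0,0]],[0.3,[0,0,0],[0,0,0]],[0.3,[0,0,-0.005],[0,0,0]],[0.3,[0,0,-0.01],[0,0,0]],[0.3,[0,0,-0.02],[0,0,0]]]}}

```text
time_s: 12.67
eef_pos: [0.4395, 0.0004, 0.0354]
tool_rot: [-2.255, -2.185, 0.003]
ft_force: [-0.3, 0.4, -0.2]
grip_width: 0.0556
finger_force: 0.0
```

```bash
python3 - <<'E'
from h import *
to(.603,.097,.1,3.11); fit("dropper","wrist",(.44,0),0); print([d["rect"] for d in boxes_of("dropper_center","top")[:1]])
E
```

```text
t 12.67 tcp [4.395e-01 4.000e-04 3.540e-02] yaw 1.539 tilt [-0.003  0.   ] q [ 0.    0.24 -0.51  0.82  0.    1.6 ] F [-0.3  0.4 -0.2] w 0.0556 ff 0.0
shift [ 0.1017  0.1602 -0.0651] turn -1.571
dropper wrist 0.97 xy [4.415e-01 2.000e-04] res px [-1.8 -1.1  1.8  1. ]
[]
```

Parked at (0.44, 0). On to the forceps.

Request:
{"op": "arm_command", "data": {"moves": [[0.6,[0,0,-0.02],[0,0,0]],[0.8,[0,0,-0.02],[0,0,-0.12]],[1,[0,0,-0.02],[0,0,-0.12]],[1,[0,0,-0.02],[0,0,-0.12]],[1,[0,0,-0.02],[0,0,-0.12]],[1,[0,0,-0.01],[0,0,-0.12]],[1,[0,0,-0.01],[0,0,-0.12]],[1,[0,0,0],[0,0,-0.12]]]}}

```text
time_s: 13.48
eef_pos: [0.4417, 0.0004, 0.1574]
tool_rot: [1.159, 2.918, 0.001]
ft_force: [0.3, 0.4, -0.1]
grip_width: 0.0855
finger_force: 0.0
```

Request:
{"op": "arm_command", "data": {"moves": [[1,[0,0,0],[0,0,-0.12]],[1,[0,0,0],[0,0,-0.12]],[1,[0,0,0],[0,0,-0.12]],[1,[0,0,0],[0,0,-0.12]],[1,[0,0,0],[0,0,-0.12]],[1,[0,0,0],[0,0,-0.12]],[1,[0,0,0],[0,0,0]],[1,[0,0,0],[0,0,0]]]}}

```text
time_s: 14.15
eef_pos: [0.4406, 0.0004, 0.1556]
tool_rot: [-0.072, -3.14, -0.0]
ft_force: [-0.1, 0.4, 0.6]
grip_width: 0.0852
finger_force: 0.0
```

```bash
python3 - <<'E'
from h import *
to(.603,.097,.14,3.11)
E
```

```text
t 14.15 tcp [4.406e-01 4.000e-04 1.556e-01] yaw 3.096 tilt [-0.001  0.   ] q [ 0.    0.12 -0.31  1.14  0.    0.05] F [-0.1  0.4  0.6] w 0.0852 ff 0.0
shift [-0.1578  0.104   0.0155] turn -0.014
```

Request:
{"op": "arm_command", "data": {"moves": [[1,[-0.0226,0.0149,0],[0,0,0]],[1,[-0.0226,0.0149,0],[0,0,0]],[1,[-0.0226,0.0149,0],[0,0,0]],[1,[-0.0226,0.0149,0],[0,0,0]],[1,[-0.0226,0.0149,0],[0,0,0]],[1,[-0.0226,0.0149,0],[0,0,0]],[1,[-0.0226,0.0149,0],[0,0,0]],[1,[0,0,0],[0,0,0]]]}}

```text
time_s: 14.82
eef_pos: [0.6067, 0.1002, 0.1547]
tool_rot: [0.071, 3.14, 0.001]
ft_force: [-1.0, -0.9, -0.2]
grip_width: 0.0852
finger_force: 0.0
```

```bash
python3 - <<'E'
from h import *
state(); wmeas("tweezers_center",.008,"pics/w5.png"); wmeas("mat_round",.004)
E
```

```text
t 14.82 tcp [0.6067 0.1002 0.1547] yaw 3.097 tilt [0.001 0.001] q [0.16 0.41 0.1  1.25 0.   0.21] F [-1.  -0.9 -0.2] w 0.0852 ff 0.0
tweezers_center 0.74 [302. 136. 334. 287.] rect [586.  88.] [ 2. 24.] 82.4 circ [586.  89.] 12.2
mat_round 0.75 [256. 162. 383. 288.] rect [614.  95.] [115. 114.] 87.4 circ [614.  95.] 58.1
```

View pics/w5.png

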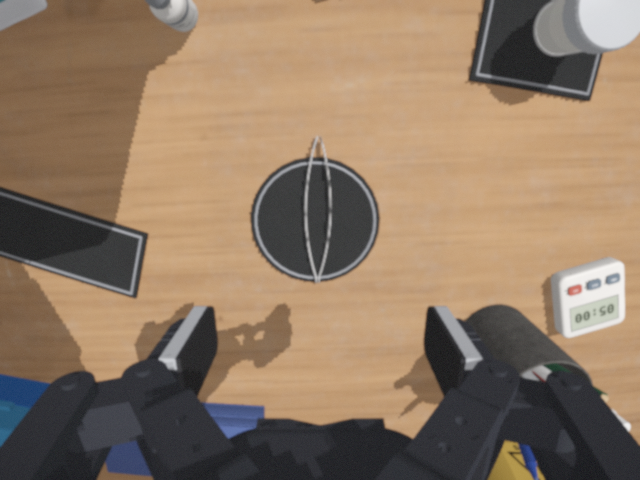

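The forceps run from px (319,137) to (317,283) on the round mat at (316,220).

```bash
python3 - <<'E'
from h import *
f,P=wpose(); w=world(f,[(319,137),(317,283),(304,205),(333,205)],.008,P); m=w[:2].mean(0)
d=w[1]-w[0]; a=np.arctan2(d[1],d[0]); print(w.round(4).tolist(),np.linalg.norm(d),np.linalg.norm(w[3]-w[2]),m.round(4),"ang",a)
to(m[0],m[1],.0,a+np.pi)
E
```

```text
[[0.5354, 0.0991, 0.008], [0.6667, 0.0911, 0.008], [0.5921, 0.0834, 0.008], [0.5933, 0.1086, 0.008]] 0.1314828046016765 0.02523285659563371 [0.601  0.0951 0.008 ] ang -0.06051379576993664
t 15.07 tcp [0.6023 0.0974 0.1559] yaw 3.098 tilt [-0.001 -0.   ] q [0.16 0.41 0.09 1.25 0.   0.2 ] F [-0.7  0.3  0.6] w 0.0856 ff 0.0
shift [ 0.0011 -0.0024  0.1559] turn 0.017
```

Request:
{"op": "arm_command", "data": {"moves": [[0.5,[0.001,-0.0024,0.02],[0,0,0.017]],[0.2,[0,0,0.02],[0,0,0]],[0,[0,0,0.02],[0,0,0]],[-0.2,[0,0,0.02],[0,0,0]],[-0.2,[0,0,0.02],[0,0,0]],[-0.2,[0,0,0.02],[0,0,0]],[-0.2,[0,0,0.02],[0,0,0]],[-0.2,[0,0,0.01],[0,0,0]]]}}

```text
time_s: 15.73
eef_pos: [0.6003, 0.0948, 0.0043]
tool_rot: [-0.095, -3.138, 0.001]
ft_force: [-0.2, 0.4, -0.1]
grip_width: 0.0345
finger_force: 0.0
```

Request:
{"op": "arm_command", "data": {"moves": [[-0.2,[0,0,0.001],[0,0,0]],[-0.2,[0,0,0.001],[0,0,0]],[-0.2,[0,0,0.001],[0,0,0]],[-0.2,[0,0,0.001],[0,0,0]],[-0.2,[0,0,0.001],[0,0,0]],[-0.2,[0,0,0.001],[0,0,0]],[-0.2,[0,0,0],[0,0,0]],[-0.2,[0,0,0],[0,0,0]]]}}

```text
time_s: 16.4
eef_pos: [0.6023, 0.0957, 0.0002]
tool_rot: [0.092, 3.14, 0.0]
ft_force: [1.3, -0.1, -0.0]
grip_width: 0.0342
finger_force: 0.0
```

```bash
python3 - <<'E'
from h import *
T,_=state()
f,P=wpose(); cv2.imwrite("pics/w6.png",cv2.resize(f["color"][130:380,160:480,::-1],None,fx=2,fy=2))
for z in(-.03,-.02,-.01,0,.019):
    print(z,proj(f,f["tool_from_camera"],[[.011,.017,z],[.011,-.017,z]]).round(0).tolist())
E
```

```text
t 16.4 tcp [6.023e-01 9.570e-02 2.000e-04] yaw 3.083 tilt [0. 0.] q [ 0.16  0.52 -0.15  0.9   0.    0.22] F [ 1.3 -0.1 -0. ] w 0.0342 ff 0.0
-0.03 [[364.0, 296.0], [279.0, 296.0]]
-0.02 [[361.0, 286.0], [282.0, 286.0]]
-0.01 [[359.0, 276.0], [284.0, 276.0]]
0 [[357.0, 268.0], [286.0, 268.0]]
0.019 [[353.0, 254.0], [289.0, 254.0]]
```

View pics/w6.png

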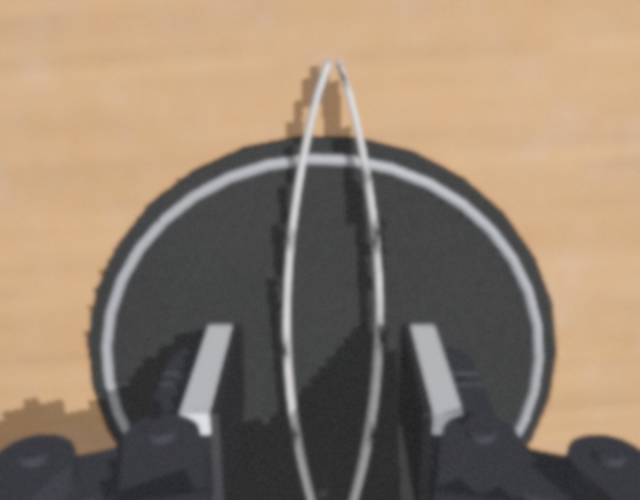

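The inner tip corners at px (278,291) and (364,291) match tool z ≈ -0.025, so the real tips sit 25 mm behind the stated TCP. I'll use that offset from here on.

Request:
{"op": "arm_command", "data": {"moves": [[-0.2,[0,0,0.003],[0,0,0]],[-0.2,[0,0,0.003],[0,0,0]],[-0.2,[0,0,0.003],[0,0,0]],[-0.2,[0,0,0.003],[0,0,0]],[-0.2,[0,0,0.002],[0,0,0]],[-0.2,[0,0,0.001],[0,0,0]],[-0.2,[0,0,0],[0,0,0]],[-0.2,[0,0,0],[0,0,0]]]}}

```text
time_s: 17.12
eef_pos: [0.6022, 0.0957, -0.015]
tool_rot: [-0.092, -3.14, -0.0]
ft_force: [0.3, -0.7, -0.5]
grip_width: 0.0342
finger_force: 0.0
```

Request:
{"op": "arm_command", "data": {"moves": [[-0.2,[0,0,0.0005],[0,0,0]],[-0.2,[0,0,0.0005],[0,0,0]],[-0.2,[0,0,0.0005],[0,0,0]],[-0.2,[0,0,0.0005],[0,0,0]],[-0.2,[0,0,0],[0,0,0]],[-0.2,[0,0,0],[0,0,0]],[-0.2,[0,0,0],[0,0,0]],[-0.2,[0,0,0],[0,0,0]]]}}

```text
time_s: 17.78
eef_pos: [0.6024, 0.0957, -0.0156]
tool_rot: [0.092, 3.139, 0.0]
ft_force: [-4.6, 0.1, 13.5]
grip_width: 0.0337
finger_force: 6.5
```

Contact is at TCP z≈-0.0153, so the tips are 19 mm above the TCP. I'll raise 3 mm and close.

Request:
{"op": "arm_command", "data": {"moves": [[-0.2,[0,0,-0.002],[0,0,0]],[-0.2,[0,0,-0.0012],[0,0,0]],[-0.3,[0,0,0],[0,0,0]],[-0.4,[0,0,0],[0,0,0]],[-0.5,[0,0,0],[0,0,0]],[-0.7,[0,0,0],[0,0,0]],[-1,[0,0,0],[0,0,0]],[-1,[0,0,0],[0,0,0]]]}}

```text
time_s: 18.45
eef_pos: [0.6022, 0.0957, -0.0137]
tool_rot: [0.092, 3.14, 0.0]
ft_force: [-1.7, -0.8, 3.3]
grip_width: 0.0216
finger_force: 29.9
```

Request:
{"op": "arm_command", "data": {"moves": [[-1,[0,0,-0.001],[0,0,0]],[-1,[0,0,-0.004],[0,0,0]],[-1,[0,0,-0.01],[0,0,0]],[-1,[0,0,-0.01],[0,0,0]],[-1,[0,0,-0.015],[0,0,0]],[-1,[0,0,-0.015],[0,0,0]],[-1,[0,0,-0.015],[0,0,0]],[-1,[0,0,0],[0,0,0]]]}}

```text
time_s: 19.12
eef_pos: [0.6043, 0.0959, 0.0603]
tool_rot: [0.092, 3.135, 0.002]
ft_force: [0.3, 1.0, -0.0]
grip_width: 0.0219
finger_force: 29.5
```

```bash
python3 - <<'E'
from h import *
f,P=wpose(); cv2.imwrite("pics/w7.png",f["color"][:,:,::-1])
to(.619,-.1505,-.0135,1.21+np.pi)
E
```

```text
t 19.17 tcp [0.6037 0.0959 0.0586] yaw 3.083 tilt [0.004 0.001] q [ 0.16  0.47 -0.08  1.02  0.    0.22] F [-0.5 -0.5 -1. ] w 0.0213 ff 29.5
shift [-0.0295 -0.2451  0.072 ] turn -1.269
```

View pics/w7.png

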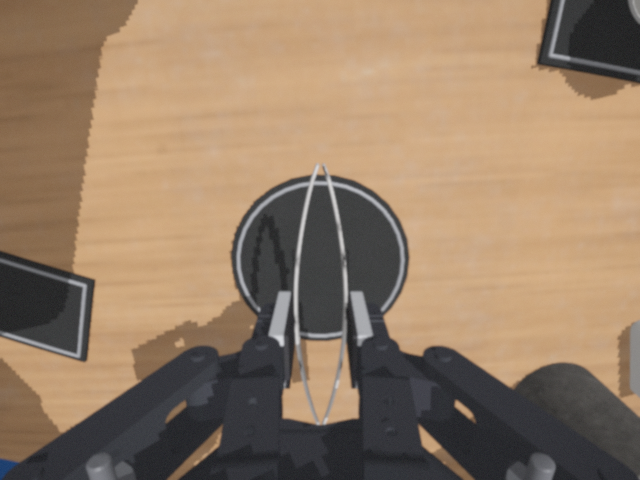

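The forceps hang level in the jaws, with ends at px (320,166) and (321,423). I'll compute their centre offset from the TCP while turning.

Request:
{"op": "arm_command", "data": {"moves": [[-1,[0,0,0],[0,0,-0.116]],[-1,[0,0,0],[0,0,-0.116]],[-1,[0,0,0],[0,0,-0.116]],[-1,[0,0,0],[0,0,-0.116]],[-1,[0,0,0],[0,0,-0.116]],[-1,[0,0,0],[0,0,-0.116]],[-1,[0,0,0],[0,0,-0.116]],[-1,[0,0,0],[0,0,-0.116]]]}}

```text
time_s: 19.83
eef_pos: [0.6017, 0.0956, 0.0556]
tool_rot: [1.331, -2.845, -0.001]
ft_force: [0.4, 0.3, -0.1]
grip_width: 0.0221
finger_force: 29.5
```

Request:
{"op": "arm_command", "data": {"moves": [[-1,[0,0,0],[0,0,-0.114]],[-1,[0,0,0],[0,0,-0.114]],[-1,[0,0,0],[0,0,-0.113]],[-1,[0,0,0],[0,0,0]],[-1,[0,0,0],[0,0,0]],[-1,[0,0,0],[0,0,0]],[-1,[0,0,0],[0,0,0]],[-1,[0,0,0],[0,0,0]]]}}

```text
time_s: 20.5
eef_pos: [0.6021, 0.0956, 0.0561]
tool_rot: [1.785, -2.585, -0.0]
ft_force: [-0.3, 0.8, -1.3]
grip_width: 0.0218
finger_force: 29.5
```

```bash
python3 - <<'E'
from h import *
f=grab_frame("wrist"); M=np.array(f["tool_from_camera"])
w=world(f,[(320,166),(321,423)],-.022,M); o=w.mean(0); print("in tool",w.round(4).tolist(),np.linalg.norm(w[0]-w[1]),o)
a=1.211+np.pi+np.arctan2(o[1]*0,1); T,yaw=state()
off=T[:2,:2]@o[:2]; print("offset world",off.round(4))
to(.619-off[0],-.1505-off[1],-.0135,a)
E
```

```text
in tool [[0.063, -0.0012, -0.022], [-0.0617, -0.0009, -0.022]] 0.12465497876935354 [ 0.00066643 -0.00105797 -0.022     ]
t 20.55 tcp [0.6022 0.0956 0.0562] yaw -1.933 tilt [-0.  0.] q [ 0.16  0.47 -0.08  1.02  0.   -1.05] F [ 0.6 -0.  -0.4] w 0.0217 ff 29.5
offset world [ 0.0008 -0.001 ]
t 20.55 tcp [0.6022 0.0956 0.0562] yaw -1.933 tilt [-0.  0.] q [ 0.16  0.47 -0.08  1.02  0.   -1.05] F [ 0.6 -0.  -0.4] w 0.0217 ff 29.5
shift [ 0.2236 -0.1018  0.0697] turn -0.002
```

Request:
{"op": "arm_command", "data": {"moves": [[-1,[0.028,-0.0127,0],[0,0,0]],[-1,[0.028,-0.0127,0],[0,0,0]],[-1,[0.028,-0.0127,0],[0,0,0]],[-1,[0.028,-0.0127,0],[0,0,0]],[-1,[0.028,-0.0127,0],[0,0,0]],[-1,[0.028,-0.0127,0],[0,0,0]],[-1,[0.028,-0.0127,0],[0,0,0]],[-1,[0.028,-0.0127,0],[0,0,0]]]}}

```text
time_s: 21.22
eef_pos: [0.6181, -0.1513, 0.0563]
tool_rot: [-1.786, 2.584, -0.0]
ft_force: [0.7, 0.5, -0.7]
grip_width: 0.0214
finger_force: 29.5
```

Request:
{"op": "arm_command", "data": {"moves": [[-1,[0,0,0.012],[0,0,0]],[-1,[0,0,0.012],[0,0,0]],[-1,[0,0,0.012],[0,0,0]],[-1,[0,0,0.012],[0,0,0]],[-1,[0,0,0.01],[0,0,0]],[-1,[0,0,0.006],[0,0,0]],[-1,[0,0,0.002],[0,0,0]],[-1,[0,0,0],[0,0,0]]]}}

```text
time_s: 21.88
eef_pos: [0.618, -0.1497, -0.0102]
tool_rot: [1.787, -2.583, -0.001]
ft_force: [-0.2, 0.5, -0.5]
grip_width: 0.0217
finger_force: 29.5
```

```bash
python3 - <<'E'
from h import *
to(.619,-.1495,-.0135,1.211+np.pi)
E
```

```text
t 21.88 tcp [ 0.618  -0.1497 -0.0102] yaw -1.931 tilt [-0.001  0.   ] q [-0.24  0.57 -0.09  0.91  0.   -1.45] F [-0.2  0.5 -0.5] w 0.0217 ff 29.5
shift [-0.0005 -0.0009  0.0033] turn -0.001
```

Request:
{"op": "arm_command", "data": {"moves": [[-1,[-0.0005,-0.001,0.002],[0,0,0]],[-1,[0,0,0.0012],[0,0,0]],[-1,[0,0,0],[0,0,0]],[-0.4,[0,0,0],[0,0,0]],[-0.2,[0,0,0],[0,0,0]],[-0.1,[0,0,0],[0,0,0]],[-0.1,[0,0,-0.01],[0,0,0]],[0,[0,0,-0.03],[0,0,0]]]}}

```text
time_s: 22.55
eef_pos: [0.6165, -0.149, 0.0241]
tool_rot: [1.784, -2.58, -0.008]
ft_force: [0.4, -1.5, -0.4]
grip_width: 0.0427
finger_force: 0.0
```

Request:
{"op": "arm_command", "data": {"moves": [[0.5,[0,0,-0.03],[0,0,0]],[1,[0,0,-0.03],[0,0,0]],[1,[0,0,-0.03],[0,0,0]],[1,[0,0,-0.03],[0,0,0]],[1,[0,0,-0.01],[0,0,0]],[1,[0,0,0],[0,0,0]],[1,[0,0,0],[0,0,0]],[1,[0,0,0],[0,0,0]]]}}

```text
time_s: 23.22
eef_pos: [0.6185, -0.1495, 0.1556]
tool_rot: [1.786, -2.583, -0.003]
ft_force: [-0.6, 0.4, -0.2]
grip_width: 0.0851
finger_force: 0.0
```

```bash
python3 - <<'E'
from h import *
f,P=wpose(); cv2.imwrite("pics/w8.png",f["color"][:,:,::-1])
wmeas("mat_long",.004);wmeas("tweezers_center",.01)
to(.459,.291,.15)
E
```

```text
mat_long 0.8 [277. 117. 361. 303.] rect [ 620. -151.] [170.  71.] 69.2 circ [ 620. -151.] 90.8
tweezers_center 0.92 [303. 140. 335. 288.] rect [ 622. -134.] [102.  15.] 59.0 circ [ 621. -134.] 51.1
t 23.47 tcp [ 0.6188 -0.1496  0.1558] yaw -1.931 tilt [-0.002  0.001] q [-0.24  0.45  0.16  1.28  0.   -1.45] F [ 0.3 -0.2  0.6] w 0.0854 ff 0.0
shift [-0.3559  0.305   0.0063] turn None
```

View pics/w8.png

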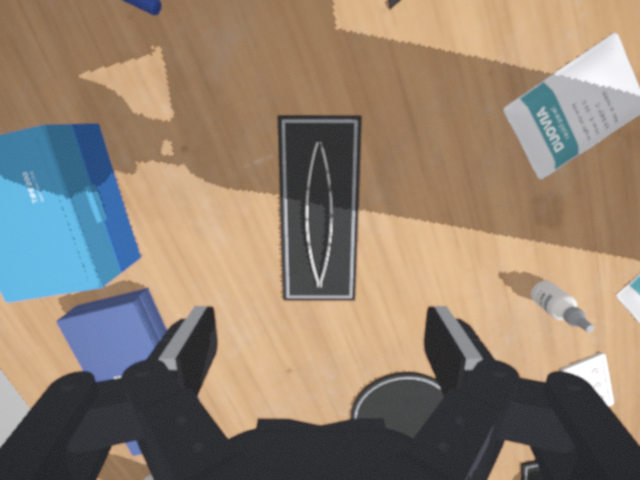

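The forceps lie centred along the oblong mat, with ends at (319,142) and (320,287). Now the cup.

Request:
{"op": "arm_command", "data": {"moves": [[1,[-0.0254,0.0218,0],[0,0,0]],[1,[-0.0254,0.0218,0],[0,0,0]],[1,[-0.0254,0.0218,0],[0,0,0]],[1,[-0.0254,0.0218,0],[0,0,0]],[1,[-0.0254,0.0218,0],[0,0,0]],[1,[-0.0254,0.0218,0],[0,0,0]],[1,[-0.0254,0.0218,0],[0,0,0]],[1,[-0.0254,0.0218,0],[0,0,0]]]}}

```text
time_s: 24.13
eef_pos: [0.5269, 0.1033, 0.1567]
tool_rot: [1.787, -2.584, -0.0]
ft_force: [0.1, -0.1, 0.1]
grip_width: 0.0852
finger_force: 0.0
```

Request:
{"op": "arm_command", "data": {"moves": [[1,[-0.0254,0.0218,0],[0,0,0]],[1,[-0.0254,0.0218,0],[0,0,0]],[1,[-0.0254,0.0218,0],[0,0,0]],[1,[-0.0254,0.0218,0],[0,0,0]],[1,[-0.0254,0.0218,0],[0,0,0]],[1,[-0.0254,0.0218,0],[0,0,0]],[1,[0,0,0],[0,0,0]],[1,[0,0,0],[0,0,0]]]}}

```text
time_s: 24.8
eef_pos: [0.4584, 0.2921, 0.1565]
tool_rot: [1.791, -2.58, -0.0]
ft_force: [0.6, 0.3, 0.1]
grip_width: 0.0854
finger_force: 0.0
```

```bash
python3 - <<'E'
from h import *
fit("cup","wrist",(.459,.291)); wmeas("mat_square",.004); to(.459,.291,.024)
E
```

```text
cup wrist 0.95 xy [0.4614 0.2966] res px [-0.7  0.8  0.7 -0.7]
mat_square 0.6 [250. 140. 392. 276.] rect [456. 287.] [109. 109.] 80.4 circ [455. 288.] 75.9
t 25.0 tcp [0.4595 0.2897 0.1569] yaw -1.933 tilt [-0. -0.] q [ 0.56  0.29 -0.08  1.2  -0.   -0.65] F [ 0.8  0.1 -0. ] w 0.0852 ff 0.0
shift [-0.0011  0.0009  0.1329] turn None
```

Request:
{"op": "arm_command", "data": {"moves": [[1,[-0.0045,0,0.01],[0,0,0]],[1,[0,0,0.02],[0,0,0]],[1,[0,0,0.02],[0,0,0]],[1,[0,0,0.02],[0,0,0]],[1,[0,0,0.02],[0,0,0]],[1,[0,0,0.02],[0,0,0]],[1,[0,0,0.015],[0,0,0]],[1,[0,0,0.008],[0,0,0]]]}}

```text
time_s: 25.67
eef_pos: [0.4601, 0.2936, 0.0215]
tool_rot: [1.784, -2.583, -0.0]
ft_force: [1.3, 0.3, 0.5]
grip_width: 0.0856
finger_force: 0.0
```

Request:
{"op": "arm_command", "data": {"moves": [[0.7,[0,0,0],[0,0,0]],[0.5,[0,0,0],[0,0,0]],[0.4,[0,0,0],[0,0,0]],[0.3,[0,0,0],[0,0,0]],[0.2,[0,0,0],[0,0,0]],[0,[0,0,0],[0,0,0]],[-0.3,[0,0,0],[0,0,0]],[-0.3,[0,0,0],[0,0,0]]], "force": 40}}

```text
time_s: 26.33
eef_pos: [0.4614, 0.2955, 0.0253]
tool_rot: [-1.786, 2.582, 0.0]
ft_force: [-1.9, 2.0, 5.6]
grip_width: 0.0493
finger_force: 40.8
```

```bash
python3 - <<'E'
from h import *
to(.614,.095,.1); fit("cup","wrist",(.459,.291))
E
```

```text
t 26.33 tcp [0.4614 0.2955 0.0253] yaw -1.931 tilt [0.002 0.001] q [ 0.57  0.4  -0.28  0.88  0.   -0.64] F [-1.9  2.   5.6] w 0.0493 ff 40.8
shift [ 0.1337 -0.2136 -0.0748] turn None
cup wrist 0.95 xy [0.4634 0.2951] res px [-1.9 -0.6  1.9  0.9]
```

Request:
{"op": "arm_command", "data": {"moves": [[-0.3,[0,0,-0.003],[0,0,0]],[-0.3,[0,0,-0.005],[0,0,0]],[-0.3,[0,0,-0.012],[0,0,0]],[-0.3,[0,0,-0.012],[0,0,0]],[-0.3,[0,0,-0.012],[0,0,0]],[-0.3,[0,0,-0.012],[0,0,0]],[-0.3,[0,0,-0.004],[0,0,0]],[-0.3,[0,0,0],[0,0,0]]]}}

```text
time_s: 27.1
eef_pos: [0.4615, 0.2954, 0.0854]
tool_rot: [-1.786, 2.582, 0.0]
ft_force: [-0.1, 0.8, -0.4]
grip_width: 0.0492
finger_force: 41.5
```

Request:
{"op": "arm_command", "data": {"moves": [[-0.3,[0.01,-0.015,0],[0,0,0]],[-0.3,[0.018,-0.029,0],[0,0,0]],[-0.3,[0.02,-0.032,0],[0,0,0]],[-0.3,[0.02,-0.032,0],[0,0,0]],[-0.3,[0.02,-0.032,0],[0,0,0]],[-0.3,[0.02,-0.032,0],[0,0,0]],[-0.3,[0.016,-0.025,0],[0,0,0]],[-0.3,[0.008,-0.014,0],[0,0,0]]]}}

```text
time_s: 27.77
eef_pos: [0.6131, 0.0939, 0.0831]
tool_rot: [1.783, -2.585, 0.0]
ft_force: [-0.7, -0.9, 0.0]
grip_width: 0.0497
finger_force: 41.6
```

```bash
python3 - <<'E'
from h import *
to(.614,.095,.0255)
E
```

```text
t 27.77 tcp [0.6131 0.0939 0.0831] yaw -1.934 tilt [-0.    -0.001] q [ 0.15  0.47 -0.01  1.1  -0.   -1.06] F [-0.7 -0.9  0. ] w 0.0497 ff 41.6
shift [-0.0014 -0.0005  0.0576] turn None
```

Request:
{"op": "arm_command", "data": {"moves": [[-0.3,[-0.001,0,0.012],[0,0,0]],[-0.3,[0,0,0.012],[0,0,0]],[-0.3,[0,0,0.012],[0,0,0]],[-0.3,[0,0,0.012],[0,0,0]],[-0.3,[0,0,0.006],[0,0,0]],[-0.3,[0,0,0.003],[0,0,0]],[-0.3,[0,0,0],[0,0,0]],[-0.3,[0,0,0],[0,0,0]]]}}

```text
time_s: 28.43
eef_pos: [0.6121, 0.0982, 0.0273]
tool_rot: [-1.787, 2.583, 0.0]
ft_force: [-0.1, -0.0, -0.2]
grip_width: 0.0492
finger_force: 41.6
```

Request:
{"op": "arm_command", "data": {"moves": [[-0.3,[0,0,0.001],[0,0,0]],[-0.3,[0,0,0.001],[0,0,0]],[-0.3,[0,0,0.0005],[0,0,0]],[-0.3,[0,0,0],[0,0,0]],[-0.3,[0,0,0],[0,0,0]],[-0.3,[0,0,0],[0,0,0]],[-0.3,[0,0,0],[0,0,0]],[-0.3,[0,0,0],[0,0,0]]]}}

```text
time_s: 29.1
eef_pos: [0.6124, 0.0981, 0.0253]
tool_rot: [-1.787, 2.583, -0.0]
ft_force: [-1.4, 0.4, 6.7]
grip_width: 0.0495
finger_force: 42.1
```

Request:
{"op": "arm_command", "data": {"moves": [[0.3,[0,0,0],[0,0,0]],[0.5,[0,0,0],[0,0,0]],[0.8,[0,0,0],[0,0,0]],[1,[0,0,0],[0,0,0]],[1,[0,0,-0.01],[0,0,0]],[1,[0,0,-0.02],[0,0,0]],[1,[0,0,-0.03],[0,0,0]],[1,[0,0,-0.03],[0,0,0]]]}}

```text
time_s: 29.77
eef_pos: [0.6113, 0.0978, 0.1155]
tool_rot: [1.786, -2.583, -0.001]
ft_force: [0.6, 0.2, 0.3]
grip_width: 0.0851
finger_force: 0.0
```

Request:
{"op": "arm_command", "data": {"moves": [[1,[0,0,-0.03],[0,0,0]],[1,[0,0,-0.01],[0,0,0]],[1,[0,0,0],[0,0,0]],[1,[0,0,0],[0,0,0]],[1,[0,0,0],[0,0,0]],[1,[0,0,0],[0,0,0]],[1,[0,0,0],[0,0,0]],[1,[0,0,0],[0,0,0]]]}}

```text
time_s: 30.43
eef_pos: [0.6115, 0.0978, 0.1534]
tool_rot: [1.786, -2.582, -0.001]
ft_force: [-0.4, -0.4, 0.0]
grip_width: 0.0855
finger_force: 0.0
```

```bash
python3 - <<'E'
from h import *
fit("cup","wrist",(.614,.095)); to(.455,-.353,.15)
E
```

```text
cup wrist 0.98 xy [0.6125 0.0987] res px [ 0.4  2.2 -0.4 -2.1]
t 30.53 tcp [0.6118 0.0979 0.1539] yaw -1.931 tilt [-0.001 -0.   ] q [ 0.16  0.42  0.11  1.26  0.   -1.05] F [-1.3  0.   0.3] w 0.0854 ff 0.0
shift [ 0.4772 -0.0124  0.0041] turn None
```

The cup stands within about 4 mm of the centre. Now the tape.

Request:
{"op": "arm_command", "data": {"moves": [[1,[0.032,-0.001,0],[0,0,0]],[1,[0.032,-0.001,0],[0,0,0]],[1,[0.032,-0.001,0],[0,0,0]],[1,[0.032,-0.001,0],[0,0,0]],[1,[0.032,-0.001,0],[0,0,0]],[1,[0.032,-0.001,0],[0,0,0]],[1,[0.032,-0.001,0],[0,0,0]],[1,[0.032,-0.001,0],[0,0,0]]]}}

```text
time_s: 31.2
eef_pos: [0.5285, -0.1458, 0.1545]
tool_rot: [-1.787, 2.584, 0.0]
ft_force: [1.1, 0.4, 0.7]
grip_width: 0.0854
finger_force: 0.0
```

Request:
{"op": "arm_command", "data": {"moves": [[1,[0.0315,-0.001,0],[0,0,0]],[1,[0.0315,-0.001,0],[0,0,0]],[1,[0.0315,-0.001,0],[0,0,0]],[1,[0.0315,-0.001,0],[0,0,0]],[1,[0.0315,0,0],[0,0,0]],[1,[0.0315,0,0],[0,0,0]],[1,[0.0315,0,0],[0,0,0]],[1,[0,0,0],[0,0,0]]]}}

```text
time_s: 31.87
eef_pos: [0.4534, -0.3566, 0.1542]
tool_rot: [1.781, -2.586, 0.002]
ft_force: [-0.7, 0.1, 1.0]
grip_width: 0.0854
finger_force: 0.0
```

Request:
{"op": "arm_command", "data": {"moves": [[1,[0,0,0.01],[0,0,0]],[1,[0,0,0.02],[0,0,0]],[1,[0,0,0.02],[0,0,0]],[1,[0,0,0.01],[0,0,0]],[1,[0,0,0],[0,0,0]],[1,[0,0,0],[0,0,0]],[1,[0,0,0],[0,0,0]],[1,[0,0,0],[0,0,0]]]}}

```text
time_s: 32.53
eef_pos: [0.4559, -0.3524, 0.0956]
tool_rot: [-1.787, 2.583, -0.002]
ft_force: [0.1, -0.2, 0.3]
grip_width: 0.0855
finger_force: 0.0
```

```bash
python3 - <<'E'
from h import *
fit("tape","wrist",(.455,-.353)); f,P=wpose(); cv2.imwrite("pics/w9.png",f["color"][:,:,::-1]); g=f["color"].max(2)
to(.455,-.353,-.012)
E
```

```text
tape wrist 0.86 xy [ 0.4562 -0.3555] res px [ 1.   0.4 -1.  -0.5]
t 32.68 tcp [ 0.4556 -0.3524  0.0953] yaw -1.931 tilt [ 0.001 -0.001] q [-0.66  0.38 -0.11  1.08  0.   -1.87] F [ 0.5 -0.4 -0.5] w 0.0851 ff 0.0
shift [0.0007 0.0005 0.1073] turn None
```

View pics/w9.png

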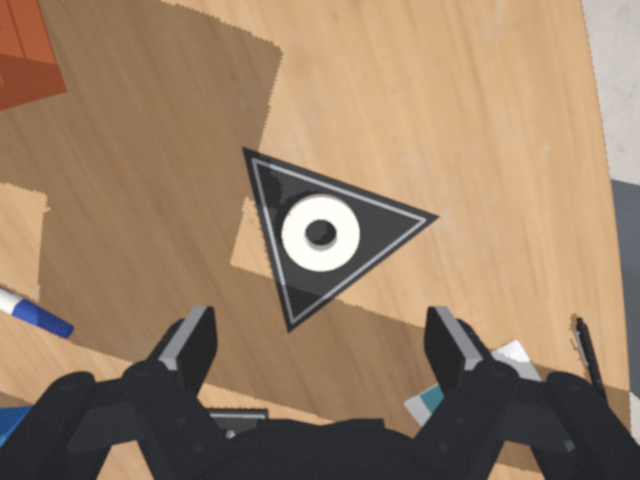

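The tape is at px (321,233) on the triangle mat. Descending with jaws at about 65 mm.

Request:
{"op": "arm_command", "data": {"moves": [[0.8,[0.002,0,0.01],[0,0,0]],[0.6,[0,0,0.02],[0,0,0]],[0.53,[0,0,0.02],[0,0,0]],[0.53,[0,0,0.02],[0,0,0]],[0.53,[0,0,0.018],[0,0,0]],[0.53,[0,0,0.01],[0,0,0]],[0.53,[0,0,0.005],[0,0,0]],[0.53,[0,0,0],[0,0,0]]]}}

```text
time_s: 33.35
eef_pos: [0.4539, -0.3537, -0.0095]
tool_rot: [1.787, -2.583, -0.003]
ft_force: [-1.1, 0.2, -0.8]
grip_width: 0.0653
finger_force: 0.0
```

Request:
{"op": "arm_command", "data": {"moves": [[0.53,[0,0,0.003],[0,0,0]],[0.53,[0,0,0.002],[0,0,0]],[0.53,[0,0,0.002],[0,0,0]],[0.53,[0,0,0.001],[0,0,0]],[0.53,[0,0,0],[0,0,0]],[0.53,[0,0,0],[0,0,0]],[0.53,[0,0,0],[0,0,0]],[0.53,[0,0,0],[0,0,0]]]}}

```text
time_s: 34.02
eef_pos: [0.4545, -0.3541, -0.0164]
tool_rot: [-1.787, 2.584, -0.0]
ft_force: [-0.5, 0.5, -0.0]
grip_width: 0.0653
finger_force: 0.0
```

Request:
{"op": "arm_command", "data": {"moves": [[0.4,[0,0,0],[0,0,0]],[0.3,[0,0,0],[0,0,0]],[0.25,[0,0,0],[0,0,0]],[0.2,[0,0,0],[0,0,0]],[0.1,[0,0,0],[0,0,0]],[0,[0,0,0],[0,0,0]],[-0.2,[0,0,0],[0,0,0]],[-0.2,[0,0,0],[0,0,0]]], "force": 30}}

```text
time_s: 34.68
eef_pos: [0.4545, -0.3541, -0.0162]
tool_rot: [-1.787, 2.584, -0.0]
ft_force: [-0.3, 0.3, 5.8]
grip_width: 0.0511
finger_force: 30.7
```

Request:
{"op": "arm_command", "data": {"moves": [[-0.2,[0,0,-0.003],[0,0,0]],[-0.2,[0,0,-0.007],[0,0,0]],[-0.2,[0,0,-0.02],[0,0,0]],[-0.2,[0,0,-0.025],[0,0,0]],[-0.2,[0,0,-0.025],[0,0,0]],[-0.2,[0,0,-0.025],[0,0,0]],[-0.2,[0,0,-0.025],[0,0,0]],[-0.2,[0,0,0],[0,0,0]]]}}

```text
time_s: 35.35
eef_pos: [0.4564, -0.3556, 0.1188]
tool_rot: [-1.786, 2.582, -0.011]
ft_force: [-0.2, 0.5, 0.0]
grip_width: 0.051
finger_force: 31.5
```

```bash
python3 - <<'E'
from h import *
fit("tape","wrist",(.4545,-.354),.004+.13); to(.4555,.2875,.11)
E
```

```text
tape wrist 0.91 xy [ 0.4581 -0.3542] res px [-1.1  2.7  1.1 -3.1]
t 35.45 tcp [ 0.455  -0.3545  0.1147] yaw -1.931 tilt [ 0.002 -0.001] q [-0.66  0.37 -0.08  1.12  0.   -1.87] F [ 0.2 -0.2 -0.8] w 0.0511 ff 31.5
shift [-0.6009  0.226   0.0038] turn None
```

Tape held. Carrying it to the square mat.

Request:
{"op": "arm_command", "data": {"moves": [[-0.2,[-0.015,0.0056,0],[0,0,0]],[-0.2,[-0.03,0.0113,0],[0,0,0]],[-0.2,[-0.03,0.0113,0],[0,0,0]],[-0.2,[-0.03,0.0113,0],[0,0,0]],[-0.2,[-0.03,0.0113,0],[0,0,0]],[-0.2,[-0.03,0.0113,0],[0,0,0]],[-0.2,[-0.03,0.0113,0],[0,0,0]],[-0.2,[-0.03,0.0113,0],[0,0,0]]]}}

```text
time_s: 36.12
eef_pos: [0.4529, -0.1113, 0.1122]
tool_rot: [1.786, -2.583, -0.003]
ft_force: [1.0, 0.6, 0.0]
grip_width: 0.051
finger_force: 31.5
```

Request:
{"op": "arm_command", "data": {"moves": [[-0.2,[-0.03,0.0113,0],[0,0,0]],[-0.2,[-0.03,0.0113,0],[0,0,0]],[-0.2,[-0.03,0.0113,0],[0,0,0]],[-0.2,[-0.03,0.0113,0],[0,0,0]],[-0.2,[-0.03,0.0113,0],[0,0,0]],[-0.2,[-0.03,0.0113,0],[0,0,0]],[-0.2,[-0.03,0.0113,0],[0,0,0]],[-0.2,[-0.03,0.0113,0],[0,0,0]]]}}

```text
time_s: 36.78
eef_pos: [0.4528, 0.1445, 0.1123]
tool_rot: [1.786, -2.582, -0.001]
ft_force: [0.1, -0.4, 0.3]
grip_width: 0.0515
finger_force: 31.5
```

Request:
{"op": "arm_command", "data": {"moves": [[-0.2,[-0.03,0.0113,0],[0,0,0]],[-0.2,[-0.03,0.0113,0],[0,0,0]],[-0.2,[-0.03,0.0113,0],[0,0,0]],[-0.2,[-0.03,0.0113,0],[0,0,0]],[-0.2,[-0.016,0.0056,0],[0,0,0]],[-0.2,[0,0,0],[0,0,0]],[-0.2,[0,0,0],[0,0,0]],[-0.2,[0,0,0],[0,0,0]]]}}

```text
time_s: 37.45
eef_pos: [0.4539, 0.2872, 0.1125]
tool_rot: [1.786, -2.581, 0.0]
ft_force: [0.5, -0.4, 0.4]
grip_width: 0.0512
finger_force: 31.5
```

```bash
python3 - <<'E'
from h import *
to(.4555,.2875,-.016)
E
```

```text
t 37.45 tcp [0.4539 0.2872 0.1125] yaw -1.931 tilt [-0.002 -0.001] q [ 0.56  0.31 -0.17  1.09 -0.   -0.65] F [ 0.5 -0.4  0.4] w 0.0512 ff 31.5
shift [-0.0011 -0.0016  0.1285] turn None
```

Request:
{"op": "arm_command", "data": {"moves": [[-0.2,[-0.001,-0.0015,0.01],[0,0,0]],[-0.2,[0,0,0.025],[0,0,0]],[-0.2,[0,0,0.025],[0,0,0]],[-0.2,[0,0,0.025],[0,0,0]],[-0.2,[0,0,0.02],[0,0,0]],[-0.2,[0,0,0.012],[0,0,0]],[-0.2,[0,0,0.006],[0,0,0]],[-0.2,[0,0,0.003],[0,0,0]]]}}

```text
time_s: 38.12
eef_pos: [0.4563, 0.2871, -0.0137]
tool_rot: [1.784, -2.583, -0.0]
ft_force: [-0.3, 1.0, -0.5]
grip_width: 0.0511
finger_force: 31.5
```

Request:
{"op": "arm_command", "data": {"moves": [[-0.2,[0,0,0.001],[0,0,0]],[-0.2,[0,0,0.0005],[0,0,0]],[-0.2,[0,0,0.0005],[0,0,0]],[-0.2,[0,0,0],[0,0,0]],[-0.2,[0,0,0],[0,0,0]],[-0.2,[0,0,0],[0,0,0]],[-0.2,[0,0,0],[0,0,0]],[-0.2,[0,0,0],[0,0,0]]]}}

```text
time_s: 38.78
eef_pos: [0.4569, 0.2885, -0.0143]
tool_rot: [-1.787, 2.583, 0.0]
ft_force: [0.1, -0.5, -0.9]
grip_width: 0.051
finger_force: 31.5
```

Request:
{"op": "arm_command", "data": {"moves": [[-0.2,[0,0,0.001],[0,0,0]],[-0.2,[0,0,0.0007],[0,0,0]],[-0.2,[0,0,0],[0,0,0]],[-0.2,[0,0,0],[0,0,0]],[0.3,[0,0,0],[0,0,0]],[0.5,[0,0,0],[0,0,0]],[0.6,[0,0,0],[0,0,0]],[0.6,[0,0,-0.005],[0,0,0]]]}}

```text
time_s: 39.45
eef_pos: [0.4563, 0.2881, -0.0118]
tool_rot: [1.786, -2.582, -0.0]
ft_force: [0.0, 0.8, 0.3]
grip_width: 0.0684
finger_force: 0.0
```

Request:
{"op": "arm_command", "data": {"moves": [[0.7,[0,0,-0.02],[0,0,0]],[1,[0,0,-0.03],[0,0,0]],[1,[0,0,-0.03],[0,0,0]],[1,[0,0,-0.03],[0,0,0]],[1,[0,0,-0.03],[0,0,0]],[1,[0,0,-0.01],[0,0,0]],[1,[0,0,0],[0,0,0]],[1,[0,0,0],[0,0,0]]]}}

```text
time_s: 40.12
eef_pos: [0.4569, 0.2884, 0.1389]
tool_rot: [-1.787, 2.583, 0.0]
ft_force: [-0.2, -0.5, 0.1]
grip_width: 0.0855
finger_force: 0.0
```

```bash
python3 - <<'E'
from h import *
fit("tape","wrist",(.4555,.2875)); wmeas("mat_square",.004); to(.4405,0,.13)
E
```

```text
tape wrist 0.8 xy [0.4568 0.2864] res px [-1.9  0.2  1.9 -0.1]
mat_square 0.78 [245. 144. 396. 290.] rect [455. 288.] [109. 109.] 80.3 circ [456. 287.] 75.1
mat_square 0.7 [  0.  20.  72. 107.] rect [622.  92.] [62. 61.] 57.9 circ [629.  88.] 38.4
t 40.32 tcp [0.4561 0.2879 0.1373] yaw -1.931 tilt [-0.002 -0.001] q [ 0.56  0.3  -0.12  1.15  0.   -0.65] F [ 0.2 -0.1 -0.3] w 0.0854 ff 0.0
shift [ 0.2749 -0.087   0.0077] turn None
```

Tape placed within 2 mm. Back to the dropper.

Request:
{"op": "arm_command", "data": {"moves": [[1,[0.0275,-0.0087,0],[0,0,0]],[1,[0.0275,-0.0087,0],[0,0,0]],[1,[0.0275,-0.0087,0],[0,0,0]],[1,[0.0275,-0.0087,0],[0,0,0]],[1,[0.0275,-0.0087,0],[0,0,0]],[1,[0.0275,-0.0087,0],[0,0,0]],[1,[0.0275,-0.0087,0],[0,0,0]],[1,[0.0275,-0.0087,0],[0,0,0]]]}}

```text
time_s: 40.98
eef_pos: [0.4435, 0.0567, 0.1379]
tool_rot: [1.787, -2.582, -0.001]
ft_force: [1.4, 0.1, 0.0]
grip_width: 0.0852
finger_force: 0.0
```

Request:
{"op": "arm_command", "data": {"moves": [[1,[0.0275,-0.0087,0],[0,0,0]],[1,[0.0275,-0.0087,0],[0,0,0]],[1,[0,0,0],[0,0,0]],[1,[0,0,0],[0,0,0]],[1,[0,0,0],[0,0,0]],[1,[0,0,0],[0,0,0]],[1,[0,0,0],[0,0,0]],[1,[0,0,0],[0,0,0]]]}}

```text
time_s: 41.65
eef_pos: [0.4412, 0.0012, 0.1386]
tool_rot: [1.789, -2.582, -0.001]
ft_force: [0.9, 0.2, 0.2]
grip_width: 0.0855
finger_force: 0.0
```

```bash
python3 - <<'E'
from h import *
fit("dropper","wrist",(.4405,0),0); to(.4405,0,.001)
E
```

```text
dropper wrist 0.49 xy [ 0.3959 -0.1259] res px [ 61.   10.2 -61.  -14.1]
t 41.75 tcp [0.4412 0.001  0.1387] yaw -1.93 tilt [-0.  0.] q [ 0.    0.14 -0.34  1.1   0.   -1.21] F [-1.   0.6 -0.3] w 0.0852 ff 0.0
shift [0.0012 0.0003 0.1377] turn None
```

```bash
python3 - <<'E'
from h import *
f,P=wpose()
for d in boxes_of("dropper_center","wrist"): print(round(d["conf"],2),np.round(d["rect"]))
u=proj(f,P,MODEL["dropper"]+[.4405,0,0]); print("expected",u.min(0).round(),u.max(0).round())
m=[d for d in regions_of("dropper_center","wrist")]
for d in m: print(round(d["conf"],2),np.round(d["rect"]))
E
```

```text
0.61 [386. 419. 430. 439.]
expected [305. 203.] [339. 250.]
0.91 [306. 205. 338. 251.]
```

The region matches the expected box, so the bottle is where I left it.

Request:
{"op": "arm_command", "data": {"moves": [[1,[0.001,0,0.015],[0,0,0]],[1,[0,0,0.02],[0,0,0]],[1,[0,0,0.02],[0,0,0]],[1,[0,0,0.02],[0,0,0]],[1,[0,0,0.02],[0,0,0]],[1,[0,0,0.02],[0,0,0]],[0.5,[0,0,0.015],[0,0,0]],[0.2,[0,0,0.007],[0,0,0]]]}}

```text
time_s: 42.57
eef_pos: [0.4398, -0.0005, 0.0001]
tool_rot: [1.786, -2.582, -0.002]
ft_force: [-1.5, 0.2, 0.0]
grip_width: 0.064
finger_force: 0.0
```

Request:
{"op": "arm_command", "data": {"moves": [[0,[0,0,0],[0,0,0]],[-0.2,[0,0,0],[0,0,0]],[-0.3,[0,0,0],[0,0,0]],[-0.4,[0,0,0],[0,0,0]],[-0.6,[0,0,0],[0,0,0]],[-0.8,[0,0,0],[0,0,0]],[-1,[0,0,0],[0,0,0]],[-1,[0,0,0],[0,0,0]]], "force": 30}}

```text
time_s: 43.23
eef_pos: [0.4416, -0.0005, 0.0027]
tool_rot: [-1.786, 2.583, -0.001]
ft_force: [-1.5, 0.2, 7.6]
grip_width: 0.0242
finger_force: 29.3
```

Request:
{"op": "arm_command", "data": {"moves": [[-1,[0,0,-0.003],[0,0,0]],[-1,[0,0,-0.007],[0,0,0]],[-1,[0,0,-0.015],[0,0,0]],[-1,[0,0,-0.015],[0,0,0]],[-1,[0,0,-0.015],[0,0,0]],[-1,[0,0,-0.015],[0,0,0]],[-1,[0,0,0],[0,0,0]],[-1,[0,0,0],[0,0,0]]]}}

```text
time_s: 43.9
eef_pos: [0.4416, -0.0005, 0.0727]
tool_rot: [-1.786, 2.582, -0.002]
ft_force: [-0.2, -0.4, -1.0]
grip_width: 0.0241
finger_force: 29.5
```

```bash
python3 - <<'E'
from h import *
to(.455,-.350,.005)
E
```

```text
t 43.9 tcp [ 0.4416 -0.0005  0.0727] yaw -1.931 tilt [0.002 0.   ] q [-0.    0.19 -0.46  0.92  0.   -1.21] F [-0.2 -0.4 -1. ] w 0.0241 ff 29.5
shift [ 0.3223 -0.1357  0.0677] turn None
```

Request:
{"op": "arm_command", "data": {"moves": [[-1,[0.0293,-0.0123,0],[0,0,0]],[-1,[0.0293,-0.0123,0],[0,0,0]],[-1,[0.0293,-0.0123,0],[0,0,0]],[-1,[0.0293,-0.0123,0],[0,0,0]],[-1,[0.0293,-0.0123,0],[0,0,0]],[-1,[0.0293,-0.0123,0],[0,0,0]],[-1,[0.0293,-0.0123,0],[0,0,0]],[-1,[0.0293,-0.0123,0],[0,0,0]]]}}

```text
time_s: 44.57
eef_pos: [0.4495, -0.2559, 0.0708]
tool_rot: [1.787, -2.583, -0.002]
ft_force: [0.7, 0.3, -0.7]
grip_width: 0.0243
finger_force: 29.5
```

Request:
{"op": "arm_command", "data": {"moves": [[-1,[0.0293,-0.0123,0],[0,0,0]],[-1,[0.0293,-0.0123,0],[0,0,0]],[-1,[0.0293,-0.0127,0],[0,0,0]],[-1,[0,0,0],[0,0,0]],[-1,[0,0,0],[0,0,0]],[-1,[0,0,0],[0,0,0]],[-1,[0,0,0],[0,0,0]],[-1,[0,0,0],[0,0,0]]]}}

```text
time_s: 45.23
eef_pos: [0.454, -0.3488, 0.0716]
tool_rot: [1.789, -2.583, -0.001]
ft_force: [-0.7, -0.4, 0.2]
grip_width: 0.0235
finger_force: 29.6
```

```bash
python3 - <<'E'
from h import *
to(.455,-.350,.0067); wmeas("mat_triangle",.004)
f,P=wpose(); print([(d["conf"],np.round(d["rect"])) for d in boxes_of("mat_triangle","wrist")[:2]])
u=proj(f,P,[[.484,-.433,.004],[.371,-.335,.004],[.510,-.284,.004]]); print("expected",u.round())
E
```

```text
t 45.23 tcp [ 0.454  -0.3488  0.0716] yaw -1.93 tilt [-0.001  0.001] q [-0.66  0.4  -0.15  1.02  0.   -1.87] F [-0.7 -0.4  0.2] w 0.0235 ff 29.6
shift [ 0.0008 -0.0014  0.0649] turn None
mat_triangle 0.69 [228. 144. 444. 300.] rect [ 458. -348.] [ 95. 148.] 50.0 circ [ 441. -368.] 76.4
[(0.76, array([231., 143., 446., 300.]))]
expected [[229. 142.]
 [447. 223.]
 [282. 349.]]
```

Request:
{"op": "arm_command", "data": {"moves": [[-1,[0.001,-0.001,0.012],[0,0,0]],[-1,[0,0,0.012],[0,0,0]],[-1,[0,0,0.012],[0,0,0]],[-1,[0,0,0.012],[0,0,0]],[-1,[0,0,0.008],[0,0,0]],[-1,[0,0,0.005],[0,0,0]],[-1,[0,0,0.001],[0,0,0]],[-1,[0,0,0],[0,0,0]]]}}

```text
time_s: 46.1
eef_pos: [0.4548, -0.3512, 0.0098]
tool_rot: [1.787, -2.584, -0.0]
ft_force: [-0.2, -0.5, 0.5]
grip_width: 0.0241
finger_force: 29.6
```

Request:
{"op": "arm_command", "data": {"moves": [[-1,[0,0,0.001],[0,0,0]],[-1,[0,0,0.0005],[0,0,0]],[-1,[0,0,0.0005],[0,0,0]],[-1,[0,0,0],[0,0,0]],[-1,[0,0,0],[0,0,0]],[-1,[0,0,0],[0,0,0]],[-1,[0,0,0],[0,0,0]],[-1,[0,0,0],[0,0,0]]]}}

```text
time_s: 46.77
eef_pos: [0.4548, -0.3513, 0.0078]
tool_rot: [-1.787, 2.584, -0.0]
ft_force: [-1.2, -0.7, -0.4]
grip_width: 0.0237
finger_force: 29.6
```

Request:
{"op": "arm_command", "data": {"moves": [[-1,[0,0,0.0005],[0,0,0]],[-1,[0,0,0.0005],[0,0,0]],[-1,[0,0,0.0005],[0,0,0]],[-1,[0,0,0],[0,0,0]],[-1,[0,0,0],[0,0,0]],[-1,[0,0,0],[0,0,0]],[-1,[0,0,0],[0,0,0]],[-1,[0,0,0],[0,0,0]]]}}

```text
time_s: 47.43
eef_pos: [0.4548, -0.3513, 0.0068]
tool_rot: [-1.787, 2.584, -0.001]
ft_force: [-1.7, 0.7, 5.9]
grip_width: 0.0237
finger_force: 30.2
```

Touching down. Releasing, retreating and checking.

Request:
{"op": "arm_command", "data": {"moves": [[-0.3,[0,0,0],[0,0,0]],[-0.1,[0,0,0],[0,0,0]],[0.2,[0,0,0],[0,0,0]],[0.5,[0,0,0],[0,0,0]],[0.6,[0,0,0],[0,0,0]],[0.7,[0,0,-0.01],[0,0,0]],[1,[0,0,-0.02],[0,0,0]],[1,[0,0,-0.03],[0,0,0]]]}}

```text
time_s: 48.1
eef_pos: [0.4533, -0.3502, 0.0654]
tool_rot: [1.786, -2.583, -0.007]
ft_force: [1.1, -0.6, 0.6]
grip_width: 0.0855
finger_force: 0.0
```

Request:
{"op": "arm_command", "data": {"moves": [[1,[0,0,-0.03],[0,0,0]],[1,[0,0,-0.03],[0,0,0]],[1,[0,0,-0.03],[0,0,0]],[1,[0,0,-0.02],[0,0,0]],[1,[0,0,0],[0,0,0]],[1,[0,0,0],[0,0,0]],[1,[0,0,0],[0,0,0]],[1,[0,0,0],[0,0,0]]]}}

```text
time_s: 48.77
eef_pos: [0.4541, -0.3508, 0.1752]
tool_rot: [1.787, -2.583, -0.003]
ft_force: [0.2, -0.4, -0.0]
grip_width: 0.0856
finger_force: 0.0
```

```bash
python3 - <<'E'
from h import *
state(); fit("dropper","wrist",(.455,-.35))
f=grab_frame("top"); cv2.imwrite("pics/top9.png",f["color"][:,:,::-1])
for n in("cassette_center","pouch_center"): print(n,[np.round(d["rect"]) for d in boxes_of(n,"top")[:1]])
E
```

```text
t 48.77 tcp [ 0.4541 -0.3508  0.1752] yaw -1.931 tilt [-0.002  0.001] q [-0.66  0.34  0.03  1.27  0.   -1.87] F [ 0.2 -0.4 -0. ] w 0.0856 ff 0.0
dropper wrist 0.71 xy [ 0.4546 -0.3515] res px [-1.9 -1.   1.9  0.9]
cassette_center [array([238., 280., 275., 301.])]
pouch_center [array([361., 273., 404., 326.])]
```

View pics/top9.png

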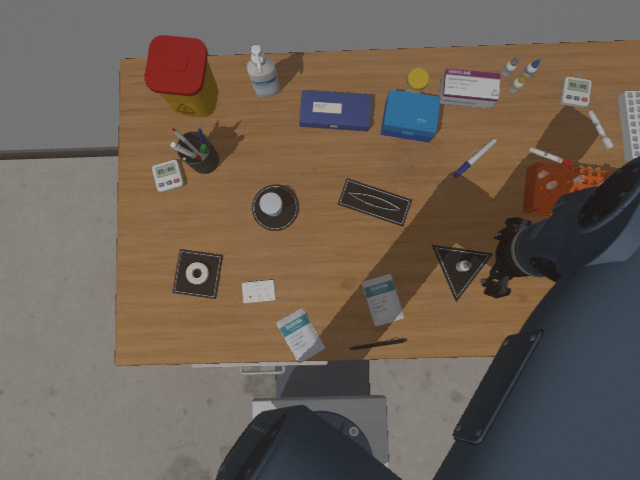

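The final top view shows the cup on the round mat (271,205), the forceps along the oblong mat (375,201), the tape on the square mat (197,273) and the dropper upright on the triangle (463,266). The cassette and pouches haven't moved.

```bash
python3 -c "
from station import r
print(r.sign_off())"
```

```text
the job is handed in; nothing more can be done
None
```

Handed in after about 49 s: all four things rest on their own mats, each measured or seen well inside the 15 mm tolerance, the cup and bottle never tipped, and the cassette and pouches are where they were.

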